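Unlock the parts cassette and hold it out of its loading station

TASK

Take the parts cassette out of the aluminium loading station: turn the two black retaining knobs, one after the other, anticlockwise to their end stops so that their dark steel tabs swing clear of the cassette, then pinch the cassette's two side catches together between the fingers and lift it straight up, about 10 cm above its seat. Keep it level all the while, because the parts lie loose in their pockets, and finish while still holding it up there by the pinched catches: do not put it down or let go. Leave the other things on the table where they are.

Things in the scene. Friction and masses are not known exactly. Their poses are not given: they have to be found in the camera images.
- station: Fixed aluminium block, 124 (its x) by 230 (its y) by 32 mm high, turned up to 0.5 rad either way; origin at the centre of its underside on the table, z up. At yaw 0 its long side runs along the robot's y. The cassette sits sunk 24 mm deep in its middle with 2 mm play; a retaining knob stands at each end, 84 mm from the centre along y. Lips on the long sides overhang the catches' tongues.
- cassette_grip (a point): Point on the cassette's centre line midway between the ridged faces of its two catches, at the height to pinch: 50 mm above the cassette's underside, 58 mm above the table while seated (26 mm above the station's top). x runs from catch to catch (the pinch line), y along the cassette, z up; seated, the axes are the station's.
- cassette: The grey plastic cassette, 112 mm long (y), 56 mm wide, 0.15 to 0.35 kg; on it a raised block 28 mm wide, 80 mm long, its top 54 mm above the underside and full of small pockets with dark parts. Origin at the centre of its underside, 8 mm above the table while seated; axes as the grip point.
- catch_far (a joint): Sprung catch at the middle of the cassette's +x side (away from the robot): upright black plate 28 mm wide, 6 mm thick, its top 72 mm above the table. 0 = out (locked); grows as it is pushed straight inward, stop at 0.007 m, its tongue clears the lip from 0.005 m. Spring 3 N at 0, 8 N at the stop. Outer faces of the two catches: 56 mm apart when out, 42 mm pinched home.
- catch_near (a joint): The same catch on the cassette's -x side (towards the robot).
- knob_left_grip (a point): On the axis of the knob at the station's +y end (robot's left), 55 mm above the table, at the height to grip. A black bar 14 mm thick, 40 mm long, 39 to 63 mm above the table, over a dark steel tab 12 mm wide, 35 to 39 mm above it, reaching 36 mm from the axis over the cassette's end. Axes turn with the knob: the bar lies along y, grip it across x.
- knob_right_grip (a point): The same for the knob at the station's -y end (robot's right), its tab pointing the other way, to the cassette.
- knob_left (a joint): Angle of the left knob in rad: 0 = tab and bar along the station's y, tab over the cassette; grows as it turns anticlockwise seen from above, to the end stop at 1.45, where the tab is clear. Starts between 0 and 0.3, stays where it is left; takes about 0.06 N m.
- knob_right (a joint): Angle of the right knob, same meaning: also anticlockwise from above to the stop at 1.45.
- screwdriver: Bystander, leave alone: screwdriver, 160 mm long, lying beyond the station; origin at its underside on the table.
- jar: Bystander, leave alone: small capped jar, 44 mm across, 48 mm high, beyond the station's left end; origin at its underside on the table.
- dish: Bystander, leave alone: small steel dish, 68 mm across, 22 mm high, beyond its right end; origin at its underside on the table.
- tweezers: Bystander, leave alone: flat steel tweezers, 120 mm long, on the robot's side of it; origin at its underside on the table.
- strip: Bystander, leave alone: black pocket strip, 24 by 110 by 10 mm, on the far side of it; origin at its underside on the table.
- gauge: Bystander, leave alone: steel gauge block 35 by 25 by 20 mm, on the robot's side of it; origin at its underside on the table.
- weight: Bystander, leave alone: steel weight, 32 mm across, 28 mm high, on the far side of it; origin at its underside on the table.
Mind the look-alikes: they are no part of the job. What is shaped like the cassette but pink is not meant.

How it is judged:
By the outcome, as a careful person would: the job done as asked, in the order asked, and still so for the second after the job is handed in, while the arm keeps its last pose, push and grip.
It also fails if it takes over 58 s, if anything falls off the work surface, if the arm or the gripper's body presses on something with over 40 N, if the wrist force passes 120 N, or if a joint passes its speed limit or range.

ROBOT

A 6-joint arm with a two-finger parallel gripper is mounted at the origin on the work surface. World frame = base frame: x ahead of the robot, y to its left, z up, the work surface at z = 0. Lengths are in mm, angles in rad, forces in N, time in s.
With the tool pointing down it reaches from about 275 to 1000 mm from the base axis. Payload 8.4 kg.
Tool frame: the origin (TCP) lies on the centre line of the jaws, within the pads' length; the fingertips stand r.tip_reach ahead of it and the grasp point (between the pads) lies 3 mm ahead of it (r.tip_reach is the distance from the TCP to the fingertips, in mm); z points along the fingers, y is the direction in which the jaws open and shut (so a half turn about z gives the same grasp; the last joint's range is limited). The gripper opens to 85 mm and grips with 20 to 120 N. Pads are 22 mm wide; open, the fingers measure 114 mm over their backs; the gripper's body (76 mm by 85 mm) begins 54 mm behind the grasp point. The pads swing forward as they close: fully open they stand 13 mm farther back than shut.
Start: joints at [-1.111, 0.353, 1.633, -0, 1.155, -0.002], TCP at [278.474, -559.535, 213.381] pointing down, gripper open.
Joint ranges: [-2.63, 2.63], [-0.92, 2.1], [0.06, 2.66], [-1.3, 4.44], [0, 2.69], [-3.02, 3.02]. Speed limits (rad/s): [2.22, 2.22, 2.79, 3.14, 3.14, 3.14].

INTERFACE

Orientations are given as [roll, pitch, yaw] about the fixed x, y, z axes, in that order (R = Rz(yaw) Ry(pitch) Rx(roll)).
In Python, from rig import sense, optics, r, nets gives the robot as it stands. The module is installed in compiled form; this text tells all that it offers.
- The arm moves only by the tool carry_out, never from a script. Its argument "increments" is a list that holds one entry, the list of rows, each a list of 6 numbers: the shift along the tool's x, y, z normalised to -1 to 1, where 1 is 40 cm, then the turn, a rotation vector about the tool's x, y, z normalised to -1 to 1, where 1 is 60 degrees. A call has 1 to 5 rows; each row is the pose to reach, as a shift and turn from the pose commanded when the call began, along the tool's axes at that moment; what a row does not reach only later rows make up. A row lasts 1/12 s, in which the tool goes at most 41.7 mm and 7.16 degrees, less where a joint would pass 70% of its speed; a pose out of reach is approached as far as the arm can. A call with a number of a shift or a turn outside -1 to 1 is refused whole. A call with a gripper value outside its range is refused whole. "hand" is the closure, from 0 (fully open) to 1 (shut), set as the call begins (left out, the last holds). The fingers move at their own pace and stop on an object; "squeeze" is the grip in N (left out, the last holds). Time passes only in rows, so rows that repeat a pose let the fingers close. It gives the time, the measured TCP pose, the force and the opening at its end, in the units of the state.
- sense(): the state, without advancing time (a new reading comes with each control period).
- optics.grab_frame(name): name is "scene" or "top"; returns a dict with "img" (420x560x3 uint8, red, green, blue), "range_z" (420x560 float32, mm along the optical axis (not along the pixel's ray), 0 where there is no reading), "fov_y" (degrees; the focal length in pixels is half the picture's height over the tangent of half this angle, whatever the lens; pixels are square), "cx", "cy" (the principal point, pixels), "k1" (the pictures are not rectified: a ray, as slopes to the right and down, at radius r is drawn at 1 + k1 r^2 times it, then the intrinsics apply), "R" (3x3) and "t" (3): a world point X has camera coordinates R X + t. Camera axes: x right, y down, z forward; pixel columns grow to the right and rows downward; lengths in mm; the calibration is good to about 2 mm. A picture is of the moment at which its call begins.
- r.sign_off(): hands the job in, once; it reports no verdict.
Trained networks look in the newest picture that a camera, given by its name, has taken for a name from the list of things; names that differ only in an ending like _2 or _b are one class to them, and where a whole thing is asked for, a point or a joint stands for the part that bears it (a point fixed in the world has none). Each returns a list of dicts, best first, with "confidence" (0 to 1); they miss things now and then, are a little off and sometimes report something else, mostly with a low value. They report only what shows in the picture. A call takes as long as a camera call. They do not tell look-alikes from the thing itself.
- nets.trace(target, camera): "mask" (420x560 bool, what is visible of it).
- nets.tip_of(target, camera): "point" ([x, y, z] in mm, in world coordinates, good to about 4 mm: a listed point, or the origin of a listed thing).
The state is a dict: "clock": time; "qpos": joint angles; "qvel": joint speeds; "joint_efforts": joint torques, N m; "eef_pos": TCP position; "tcp_rot": TCP orientation; "contact_force": force on the tool from outside, world axes, zero at the start; "wrist_torque": the same for the moment, N m; "opening": opening from 0.0 (shut) to 1.0 (fully open).
Only numpy, scipy, OpenCV 4.12 (cv2) and the standard library are available. Lean on these libraries where they do the work, as an engineer would, in place of code of your own. Each camera call takes 0.05 s, during which the arm holds its last target.

## Working session

There is one attempt and no reset: what is moved stays moved. The work goes in short steps, Python scripts to look and compute and a tool call to move; the robot and the scene stay as the last step left them, time stands still between calls to the robot, and variables do not carry over. Pictures are saved under pics/ and viewed, and the job is handed in when it is done.

Besides the shell and the picture viewer there is one more tool, called after "Call:" by a JSON object that holds its "op" and its "data". carry_out: Moves the arm, as the interface text tells. Its arguments: {"type":"object","properties":{"increments":{"type":"array","items":{"type":"array","items":{"type":"array","items":{"type":"number","minimum":-1,"maximum":1}}}},"hand":{"type":"number"},"squeeze":{"type":"number"}},"required":["increments"]}

```bash
mkdir -p pics; ls; cat > h.py <<'E'
import numpy as np, cv2
from rig import sense, optics, r, nets
def pix2world(f,u,v,d):
    foc=f["img"].shape[0]/2/np.tan(np.radians(f["fov_y"])/2)
    xd=(np.asarray(u,float)-f["cx"])/foc; yd=(np.asarray(v,float)-f["cy"])/foc
    x,y=xd.copy(),yd.copy()
    for _ in range(20):
        s=1+f["k1"]*(x*x+y*y); x=xd/s; y=yd/s
    P=np.stack([x*d,y*d,np.asarray(d,float)],-1)
    return (P-np.asarray(f["t"]))@np.asarray(f["R"])
def world2pix(f,X):
    foc=f["img"].shape[0]/2/np.tan(np.radians(f["fov_y"])/2)
    c=np.asarray(X,float)@np.asarray(f["R"]).T+np.asarray(f["t"])
    x=c[...,0]/c[...,2]; y=c[...,1]/c[...,2]; s=1+f["k1"]*(x*x+y*y)
    return np.stack([x*s*foc+f["cx"],y*s*foc+f["cy"]],-1)
def cloud(f):
    h,w=f["range_z"].shape
    v,u=np.mgrid[:h,:w]
    return pix2world(f,u,v,f["range_z"])
E
python3 - <<'E'
from h import *
s=sense(); print({k:np.round(v,3) for k,v in s.items()}, r.tip_reach)
for n in ("scene","top"):
    f=optics.grab_frame(n); cv2.imwrite(f"pics/{n}0.png",f["img"][:,:,::-1])
    print(n,f["fov_y"],f["k1"],"cam at",-np.asarray(f["R"]).T@f["t"])
    for t in ("station","cassette_grip","cassette","knob_left_grip","knob_right_grip","catch_far","catch_near"):
        try: print(t,[(np.round(a["point"],1),round(a["confidence"],2)) for a in nets.tip_of(t,n)][:3])
        except Exception as e: print(t,e)
print(sense()["clock"])
E
```

```text
pics
{'clock': np.float64(0.0), 'qpos': array([-1.111,  0.354,  1.634, -0.   ,  1.155, -0.002]), 'qvel': array([-0.002,  0.001,  0.001, -0.002, -0.   ,  0.001]), 'joint_efforts': array([ 5.0000e-03, -6.0525e+01, -3.4206e+01,  0.0000e+00,  9.0000e-03,
       -0.0000e+00]), 'eef_pos': array([ 278.23 , -559.078,  212.662]), 'tcp_rot': array([-3.14 , -0.   ,  0.462]), 'contact_force': array([-0.436,  0.744, -0.279]), 'wrist_torque': array([0.001, 0.017, 0.008]), 'opening': np.float64(0.999)} 22.0
scene 50.88218598232998 0.014270746160034879 cam at [ 983.98524034 -385.82039023  834.77879452]
station [(array([5.013e+02, 3.550e+01, 2.000e-01]), 0.81), (array([365.9, -19.1,  -3.2]), 0.68), (array([439.2, 145.1,   2.7]), 0.34)]
cassette_grip [(array([386.2, 302.2,  50.5]), 0.58), (array([504.7,  33.6,  57.6]), 0.57)]
cassette [(array([505.5,  35. ,   4.5]), 0.86), (array([387.8, 297.8,   2.3]), 0.81)]
knob_left_grip [(array([539.3, 113. ,  58.4]), 0.76), (array([470.8, -43.8,  53.8]), 0.45)]
knob_right_grip [(array([471.7, -45. ,  51.8]), 0.46)]
catch_far it knows: cassette, cassette_grip, di
[... 268 characters left out ...]
212039903765 cam at [ 461.18633083   48.29204616 1056.14051817]
station []
cassette_grip [(array([386.6, 300.3,  49.4]), 0.9), (array([508.6,  35.1,  61.4]), 0.73)]
cassette [(array([385.3, 299.4,  -1.5]), 0.83), (array([502.2,  30.4,   6.8]), 0.62)]
knob_left_grip [(array([540.1, 109. ,  53.9]), 0.7)]
knob_right_grip [(array([470.9, -45.3,  55. ]), 0.56), (array([ 4.399e+02,  1.456e+02, -2.000e-01]), 0.35)]
catch_far it knows: cassette, cassette_grip, dish, gauge, jar, knob_left_grip, knob_right_grip, screwdriver, station, strip, tweezers, weight
catch_near it knows: cassette, cassette_grip, dish, gauge, jar, knob_left_grip, knob_right_grip, screwdriver, station, strip, tweezers, weight
0.6
```

View pics/scene0.png

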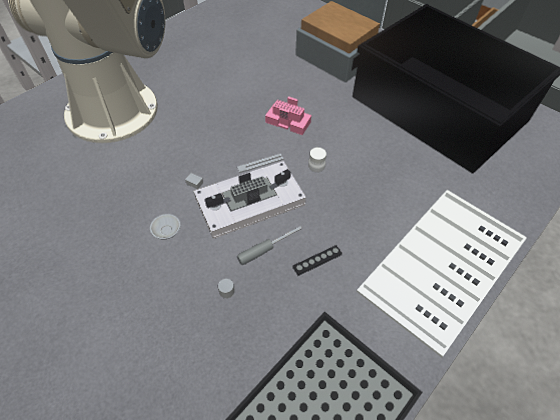

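View pics/top0.png

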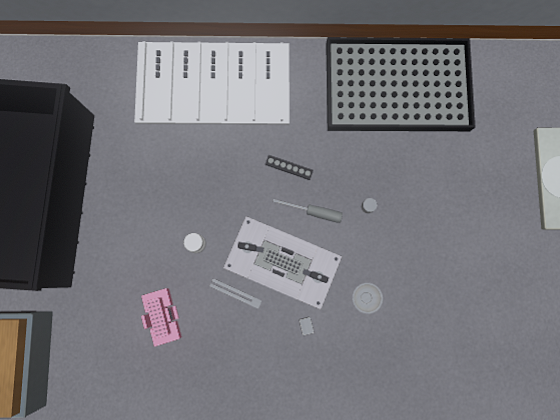

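The scene picture shows the grey cassette in the aluminium station near pixel (250,190) and the pink look-alike at (288,115). In the top view the station is at (283,262), with knobs at (247,246) and (317,277). Next I'll refine the poses from depth.

```bash
python3 - <<'E'
from h import *
for n in ("top","scene"):
    f=optics.grab_frame(n); P=cloud(f); np.savez(f"{n}0.npz",P=P,img=f["img"])
    Z=P[...,2]; near=np.hypot(P[...,0]-505,P[...,1]-34)<150
    m=near&(abs(Z-32)<5)
    m=cv2.morphologyEx(m.astype(np.uint8),cv2.MORPH_OPEN,np.ones((2,2)))>0
    nl,lab,st,_=cv2.connectedComponentsWithStats(m.astype(np.uint8))
    k=1+st[1:,4].argmax(); pts=P[lab==k][:,:2].astype(np.float32)
    rc=cv2.minAreaRect(pts); print(n,"station rect",rc, "z med",np.median(Z[lab==k]))
    c=np.array(rc[0])
    for nm,k0 in (("L",(539.5,111)),("R",(471,-45))):
        q=near&(np.hypot(P[...,0]-k0[0],P[...,1]-k0[1])<45)&(Z>50)&(Z<75)
        d=np.hypot(P[...,0]-c[0],P[...,1]-c[1]); q&=d>60
        X=P[q]; rr=cv2.minAreaRect(X[:,:2].astype(np.float32)); 
        w,v=np.linalg.eigh(np.cov(X[:,:2].T)); print(nm,len(X),X.mean(0).round(1),np.median(X[:,2]).round(1),rr,"dir",np.degrees(np.arctan2(v[1,1],v[0,1])).round(1))
    img=f["img"]; 
    uv=world2pix(f,np.array([505,34,50.]))
    u,v=uv.astype(int); h=70
    cr=img[v-h:v+h,u-h-20:u+h+20]; cv2.imwrite(f"pics/{n}_crop.png",cv2.resize(cr,None,fx=4,fy=4,interpolation=cv2.INTER_CUBIC)[:,:,::-1])
    for t in ("jar","dish","tweezers","gauge","strip","weight","screwdriver"):
        print(t,[(np.round(a["point"],0),round(a["confidence"],2)) for a in nets.tip_of(t,n)][:2])
E
```

```text
top station rect ((503.2620849609375, 30.23461151123047), (233.48373413085938, 125.90311431884766), 67.16194915771484) z med 31.74005602909982
L 127 [537.8 111.1  61.5] 61.7 ((538.1715087890625, 111.53861999511719), (39.77348327636719, 13.837686538696289), 79.90509033203125) dir 79.4
R 124 [472.7 -42.9  61.9] 62.1 ((472.9810791015625, -42.99668884277344), (38.91753005981445, 13.968637466430664), 68.25443267822266) dir 68.1
jar []
dish [(array([ 423., -150.,   -0.]), 0.92)]
tweezers []
gauge [(array([365., -16.,   1.]), 0.77)]
strip [(array([725.,  19.,  -1.]), 0.84)]
weight [(array([724.,  19.,  -1.]), 0.7), (array([ 635., -156.,   -1.]), 0.64)]
screwdriver [(array([620., -15.,  -0.]), 0.67), (array([502.,  32.,   9.]), 0.19)]
scene station rect ((737.5134887695312, -95.8953857421875), (250.0744171142578, 718.8059692382812), 59.5515251159668) z med 31.31470213648492
L 125 [540.1 108.8  59.4] 60.5 ((538.5260620117188, 111.40299987792969), (40.63884353637695, 15.316458702087402), 81.87936401367188) dir 79.1
R 144 [475.1 -45.2  59.2] 60.2 ((473.48919677734375, -43.58739471435547), (40.03841781616211, 17.278133392333984), 67.20906066894531) dir 69.2
jar [(array([549., 231.,  -2.]), 0.63), (array([499.,  32.,  61.]), 0.6)]
dish [(array([ 423., -156.,    2.]), 0.82), (array([470., -44.,  56.]), 0.65)]
tweezers [(array([438., 145.,  -2.]), 0.51)]
gauge [(array([366., -19.,  -2.]), 0.47)]
strip [(array([725.,  21.,   5.]), 0.81)]
weight [(array([ 631., -162.,    2.]), 0.63)]
screwdriver [(array([622., -22.,   0.]), 0.91)]
```

```bash
ls pics
```

```text
scene0.png
scene_crop.png
top0.png
top_crop.png
```

View pics/top_crop.png

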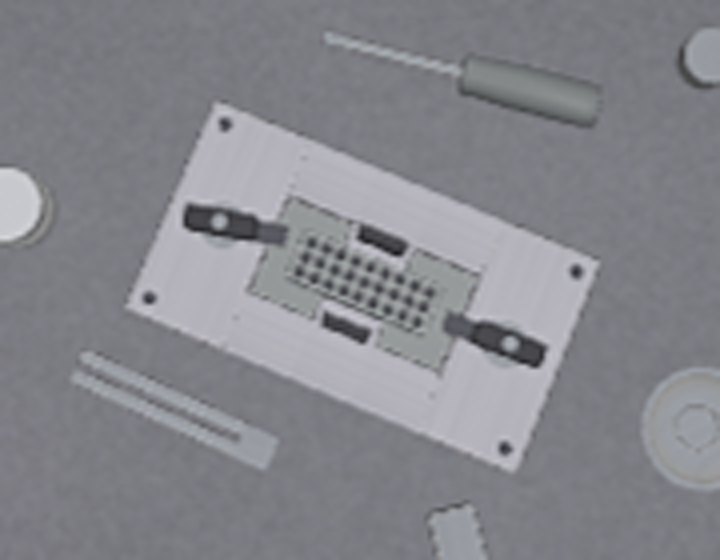

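View pics/scene_crop.png

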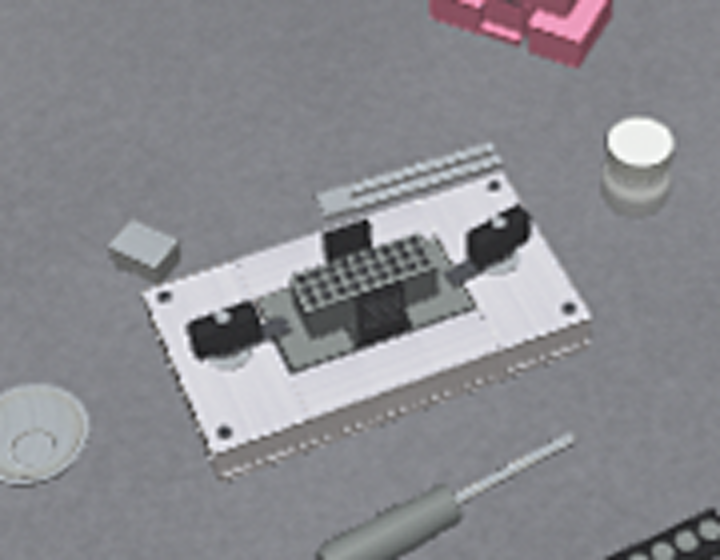

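```bash
cat >> h.py <<'E'
from scipy.spatial.transform import Rotation as Ro
def inc(p,yawdeg,flip=True):
    s=sense(); Rm=Ro.from_euler("xyz",s["tcp_rot"]); 
    d=Rm.inv().apply(np.asarray(p,float)-s["eef_pos"])/400
    Rt=Ro.from_euler("xyz",[np.pi,0,np.radians(yawdeg)])
    w=np.degrees((Rm.inv()*Rt).as_rotvec())/60
    print("clock",round(s["clock"],2),"pos",s["eef_pos"].round(1),"rot",np.degrees(s["tcp_rot"]).round(2),"F",s["contact_force"].round(1),"T",s["wrist_torque"].round(2),"open",round(float(s["opening"]),3))
    print("shift",d.round(4),"turn",w.round(4),"len",np.linalg.norm(d)*400)
E
python3 - <<'E'
from h import *
for n in ("top","scene"):
    P=np.load(f"{n}0.npz")["P"]; Z=P[...,2]
    c=np.array([505.4,33.8]); th=np.radians(-22.8); A=np.array([[np.cos(th),-np.sin(th)],[np.sin(th),np.cos(th)]])
    L=(P[...,:2]-c)@A
    for nm,m in (("block",(abs(L[...,0])<17)&(abs(L[...,1])<43)&(abs(Z-62)<4)),("catchF",(L[...,0]>18)&(L[...,0]<34)&(abs(L[...,1])<25)&(Z>66)&(Z<80)),("catchN",(L[...,0]<-18)&(L[...,0]>-34)&(abs(L[...,1])<25)&(Z>66)&(Z<80))):
        X=L[m]; print(n,nm,m.sum(),X.min(0).round(1),X.max(0).round(1),"mid",((X.min(0)+X.max(0))/2).round(1),np.median(Z[m]).round(1))
inc([474,-43.3,150],68)
E
```

```text
top block 478 [-13.9 -39.3] [14.  40.5] mid [0.  0.6] 62.1
top catchF 41 [ 22.  -12.7] [28.5 14. ] mid [25.2  0.6] 70.4
top catchN 41 [-28.4 -13. ] [-22.2  13.5] mid [-25.3   0.3] 71.1
scene block 355 [-14.8 -40.3] [15.8 39.8] mid [ 0.5 -0.2] 61.5
scene catchF 45 [ 20.6 -14. ] [29.8 13.4] mid [25.2 -0.3] 70.9
scene catchN 37 [-29.4 -14.2] [-20.8  13. ] mid [-25.1  -0.6] 70.5
clock 1.4 pos [ 278.5 -559.5  213.4] rot [-180.      0.     26.46] F [-0.  -0.6  0.3] T [ 0.03 -0.    0.03] open 1.0
shift [ 1.0127 -0.9375  0.1584] turn [-0.     -0.     -0.6923] len 555.6293156768796
```

Call:
{"op": "carry_out", "data": {"increments": [[[0.1, -0.0926, 0.0156, 0, 0, -0.1], [0.2, -0.185, 0.031, 0, 0, -0.2], [0.3, -0.278, 0.047, 0, 0, -0.3], [0.4, -0.37, 0.062, 0, 0, -0.4], [0.5, -0.463, 0.078, 0, 0, -0.5]]], "hand": 0, "squeeze": 60}}

```text
clock: 1.82
eef_pos: [352.0, -364.3, 189.6]
tcp_rot: [3.141, -0.0, 0.99]
contact_force: [1.0, -0.3, 0.2]
opening: 0.998
```

```bash
python3 -c "
from h import *
inc([473,-43.5,140],68)"
```

```text
clock 1.82 pos [ 352.  -364.3  189.6] rot [179.98  -0.    56.71] F [ 1.  -0.3  0.2] T [-0.01 -0.01 -0.06] open 0.998
shift [ 0.8364 -0.1874  0.124 ] turn [ 0.0004 -0.     -0.1881] len 346.4289425835637
```

Call:
{"op": "carry_out", "data": {"increments": [[[0.836, -0.187, 0.124, 0, 0, -0.188], [0.836, -0.187, 0.124, 0, 0, -0.188], [0.836, -0.187, 0.124, 0, 0, -0.188], [0.836, -0.187, 0.124, 0, 0, -0.188], [0.836, -0.187, 0.124, 0, 0, -0.188]]]}}

```text
clock: 2.23
eef_pos: [425.9, -171.6, 160.0]
tcp_rot: [3.141, 0.0, 1.182]
contact_force: [1.6, -0.1, 0.2]
opening: 0.999
```

```bash
python3 -c "
from h import *
inc([473,-43.5,140],68)"
```

```text
clock 2.23 pos [ 425.9 -171.6  160. ] rot [179.95   0.    67.73] F [ 1.6 -0.1  0.2] T [-0.   -0.04  0.  ] open 0.999
shift [ 0.341  -0.0125  0.0499] turn [ 0.0009  0.     -0.0046] len 137.9506298523119
```

Call:
{"op": "carry_out", "data": {"increments": [[[0.341, -0.0125, 0.05, 0, 0, -0.005], [0.341, -0.0125, 0.05, 0, 0, -0.005], [0.341, -0.0125, 0.05, 0, 0, -0.005], [0.341, -0.0125, 0.05, 0, 0, -0.005], [0.341, -0.0125, 0.05, 0, 0, -0.005]]]}}

```text
clock: 2.65
eef_pos: [473.3, -42.4, 139.6]
tcp_rot: [-3.141, -0.0, 1.191]
contact_force: [0.3, -0.6, 0.0]
opening: 1.0
```

```bash
python3 -c "
from h import *
inc([473,-43.5,62],68)
f=optics.grab_frame('scene');cv2.imwrite('pics/s1.png',cv2.resize(f['img'][60:280,80:380],None,fx=2.6,fy=2.6)[:,:,::-1])"
```

```text
clock 2.65 pos [473.3 -42.4 139.6] rot [-1.7999e+02 -3.0000e-02  6.8260e+01] F [ 0.3 -0.6  0. ] T [-0.03  0.01  0.03] open 1.0
shift [-0.0029  0.0003  0.1939] turn [-0.0002 -0.0005  0.0043] len 77.56091845496341
```

View pics/s1.png

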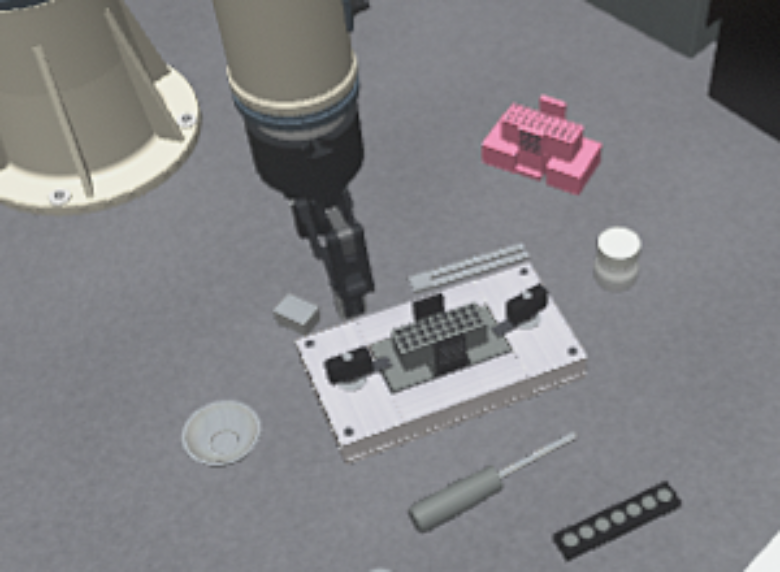

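Call:
{"op": "carry_out", "data": {"increments": [[[-0.003, 0, 0.09, 0, 0, 0.004], [-0.003, 0, 0.14, 0, 0, 0.004], [-0.003, 0, 0.18, 0, 0, 0.004], [-0.003, 0, 0.18, 0, 0, 0.004]]]}}

```text
clock: 3.03
eef_pos: [469.6, -47.5, 65.5]
tcp_rot: [-3.137, 0.002, 1.182]
contact_force: [-1.4, -0.2, 0.7]
opening: 0.998
```

Call:
{"op": "carry_out", "data": {"increments": [[[0, 0, 0, 0, 0, 0], [0, 0, 0, 0, 0, 0], [0, 0, 0, 0, 0, 0], [0, 0, 0, 0, 0, 0], [0, 0, 0, 0, 0, 0]]], "hand": 0.6}}

```text
clock: 3.45
eef_pos: [472.7, -46.6, 68.8]
tcp_rot: [3.14, -0.0, 1.183]
contact_force: [0.8, -0.4, -0.5]
opening: 0.4
```

```bash
python3 -c "
from h import *
inc([473,-43.5,62],68)
f=optics.grab_frame('scene');cv2.imwrite('pics/s2.png',cv2.resize(f['img'][130:250,150:320],None,fx=4.6,fy=4.6,interpolation=cv2.INTER_CUBIC)[:,:,::-1])"
```

```text
clock 3.45 pos [472.7 -46.6  68.8] rot [ 1.7991e+02 -2.0000e-02  6.7790e+01] F [ 0.8 -0.4 -0.5] T [-0.02 -0.03 -0.02] open 0.4
shift [ 0.0074 -0.0022  0.0169] turn [ 0.0015 -0.0004 -0.0035] len 7.429888884130259
```

View pics/s2.png

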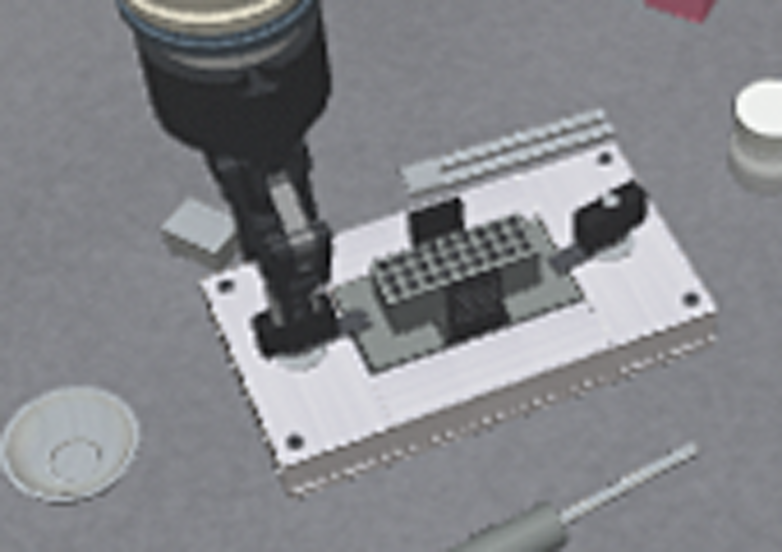

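Call:
{"op": "carry_out", "data": {"increments": [[[0.0074, -0.002, 0.01, 0.001, 0, -0.0035], [0.0074, -0.002, 0.01, 0.001, 0, -0.0035]]]}}

```text
clock: 3.67
eef_pos: [472.4, -43.0, 63.6]
tcp_rot: [-3.14, -0.0, 1.187]
contact_force: [-1.0, 0.5, 0.1]
opening: 0.399
```

Call:
{"op": "carry_out", "data": {"increments": [[[0, 0, 0, 0, 0, 0], [0, 0, 0, 0, 0, 0], [0, 0, 0, 0, 0, 0], [0, 0, 0, 0, 0, 0]]], "hand": 1, "squeeze": 50}}

```text
clock: 4.0
eef_pos: [472.4, -43.3, 63.9]
tcp_rot: [-3.14, 0.0, 1.187]
contact_force: [0.9, -0.2, -1.4]
opening: -0.004
```

```bash
python3 -c "
from h import *
inc([473,-43.5,62],68)
f=optics.grab_frame('scene');cv2.imwrite('pics/s3.png',cv2.resize(f['img'][130:250,150:320],None,fx=4.6,fy=4.6,interpolation=cv2.INTER_CUBIC)[:,:,::-1])
inc([473,-43.5,62],68)"
```

```text
clock 4.0 pos [472.4 -43.3  63.9] rot [-179.94    0.     68.01] F [ 0.9 -0.2 -1.4] T [ 0.01 -0.01 -0.02] open -0.004
shift [0.0001 0.0015 0.0047] turn [-0.001   0.      0.0002] len 1.9535186167251357
clock 4.05 pos [472.4 -43.3  63.9] rot [-179.94    0.     68.01] F [0.7 0.7 0.2] T [ 0.04  0.06 -0.03] open -0.004
shift [0.0001 0.0014 0.0047] turn [-0.001   0.      0.0002] len 1.9670370531116237
```

View pics/s3.png

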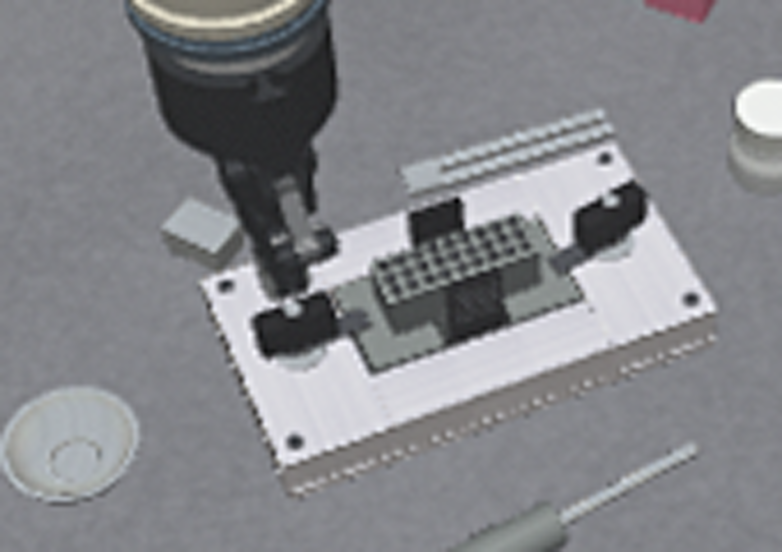

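```bash
python3 - <<'E'
from h import *
f=optics.grab_frame('scene'); P=cloud(f)
for X in ([472.4,-43.3,64],[472.4,-43.3,42],[472.8,-43.5,63],[472.8,-43.5,55]):
    p=world2pix(f,np.array(X,float)); print(X,p.round(1),"in crop",((p-[150,130])*4.6).round(0))
# finger pixels
for (cu,cv_) in ((290,285),(275,280),(300,290),(320,240),(280,250),(300,320),(290,303),(290,210)):
    u=int(150+cu/4.6);v=int(130+cv_/4.6); print((cu,cv_),P[v,u].round(1))
E
```

```text
[472.4, -43.3, 64] [212.7 196.6] in crop [289. 306.]
[472.4, -43.3, 42] [213.9 202.6] in crop [294. 334.]
[472.8, -43.5, 63] [212.8 197.1] in crop [289. 308.]
[472.8, -43.5, 55] [213.3 199.3] in crop [291. 319.]
(290, 285) [487.7 -50.3 103.4]
(275, 280) [502.5 -69.3 136.7]
(300, 290) [485.  -44.3  88.7]
(320, 240) [527.9 -59.9 174.5]
(280, 250) [519.2 -75.3 174.8]
(300, 320) [480.  -43.7  62.5]
(290, 303) [447.5 -25.1  31.2]
(290, 210) [514.9 -61.8 186.5]
```

```bash
python3 - <<'E'
from h import *
f=optics.grab_frame('scene'); P=cloud(f)
print("u",list(range(202,228)))
for v in range(176,208):
    print(v,' '.join(f"{P[v,u,2]:4.0f}" for u in range(202,228)))
cv2.imwrite('pics/s4.png',cv2.resize(f['img'][160:215,185:245],None,fx=12,fy=10.5,interpolation=cv2.INTER_NEAREST)[:,:,::-1])
g=optics.grab_frame('top');cv2.imwrite('pics/t4.png',cv2.resize(g['img'][200:320,210:360],None,fx=5,fy=5,interpolation=cv2.INTER_CUBIC)[:,:,::-1])
E
```

```text
u [202, 203, 204, 205, 206, 207, 208, 209, 210, 211, 212, 213, 214, 215, 216, 217, 218, 219, 220, 221, 222, 223, 224, 225, 226, 227]
176  162  160  158  156  168  174  175  176  169  186  184  185  184  183  146  146    0    1   -2   -0   -2    2   -2    1    1   -0
177  159  156  156  153  150  161  162  159  150  181  183  183  182  183  182   -3   -1   -2    0    1   -3   -3   -3    1   -0   -3
178  154  154  154  149  151  148  150  148  146  174  183  181  179  179  179   -1    1  168    0    0    2   -2   -1   -3   -1   -1
179  148  151  148  150  146  146  144  144  132  171  181  179  179  179  179  167  167  168    0   -1   -2   -0   -0   -0   -4   -4
180   12  145  147  143  141  143  131  131  133  167  176  179  178  179  175  178  167  172  173  174    0   -2    3   31   31   34
181   10   -2  130  142  141  140  133  136  168  169  172  177  177  176  176  175  175  174  175  174  172   31   31   33   32   32
182    4   -1  125  137  137  136  167  169  169  168  168  176  176  176  175  174  175  173  172  174  173   28   31   31   31   32
183    1   -2  129  130  134 
[... 2620 characters left out ...]
   44   39   36   39   37   35
203   29   32   29   51   61   56   56   56   55   56   54   50   51   49   46   44   46   45   43   42   39   34   36   33   22   35
204   29   32   30   46   56   57   54   53   51   48   48   46   45   44   45   41   42   39   37   35   30   32   29   32   32   26
205   29   32   30   33   50   51   50   49   49   45   45   46   45   42   40   36   36   35   31   31   32   30   30   31   32   20
206   33   34   32   32   45   50   47   47   45   45   40   40   38   36   37   32   35   31   33   31   30   30   34   32   34   31
207   30   31   29   32   32   47   45   41   42   34   37   36   34   35   30   34   33   33   32   31   32   35   32   30   31   33
```

View pics/s4.png

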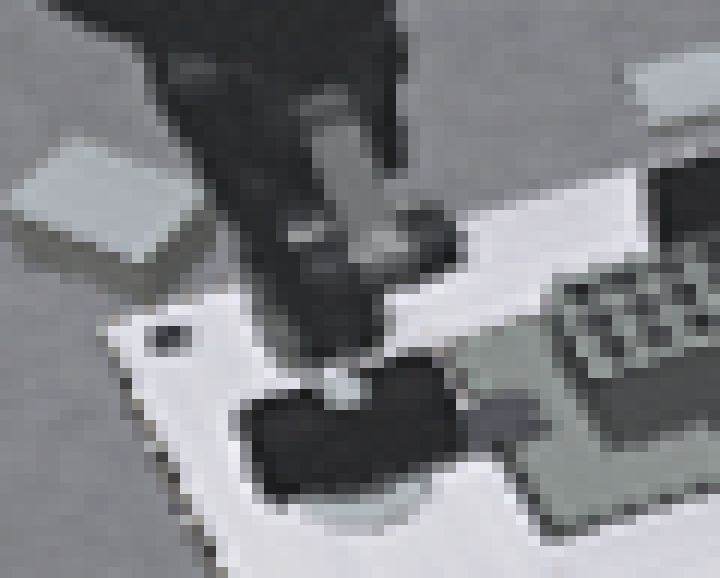

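View pics/t4.png

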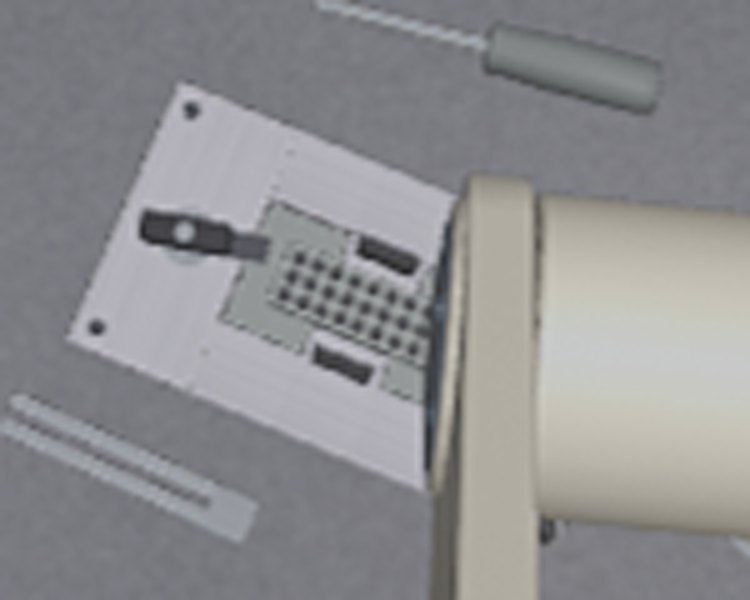

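```bash
python3 - <<'E'
from h import *
f=optics.grab_frame('scene'); P=cloud(f)
def zat(x,y,v):
    zs=np.arange(0,250,1.); p=world2pix(f,np.stack([np.full_like(zs,x),np.full_like(zs,y),zs],-1)); i=abs(p[:,1]-v).argmin(); return zs[i],p[i]
j=np.array([.93,-.37])
print("s1 open far",zat(*(np.array([473.3,-42.4])+45*j),181),"near",zat(*(np.array([473.3,-42.4])-45*j),181))
print("s2 0.4 far",zat(*(np.array([472.7,-46.6])+20*j),198.5),"near",zat(*(np.array([472.7,-46.6])-20*j),198.5))
print("s3 shut",zat(472.4+6,-43.3-2,195.5))
m=np.zeros(P.shape[:2],bool); m[184:196,203:222]=True; X=P[m&(P[...,2]>75)]
for z in range(78,180,8):
    q=X[abs(X[:,2]-z)<4]
    if len(q): print(z,len(q),q[:,:2].mean(0).round(1),q[:,:2].min(0).round(1),q[:,:2].max(0).round(1))
print(sense()["qpos"].round(4), r.tip_reach)
E
```

```text
s1 open far (np.float64(166.0), array([215.36132103, 181.0896047 ])) near (np.float64(69.0), array([205.97606029, 180.95208729]))
s2 0.4 far (np.float64(84.0), array([213.88281914, 198.53036976])) near (np.float64(37.0), array([210.03872274, 198.54378441]))
s3 shut (np.float64(75.0), array([213.32077839, 195.53892918]))
86 11 [478.3 -48.8] [466.8 -56.1] [485.8 -36.6]
94 26 [480.  -50.5] [464.  -57.3] [486.9 -37.2]
102 21 [482. -51.] [466.2 -56.6] [488.7 -44.9]
110 5 [476.5 -53.5] [467.1 -56.7] [487.9 -46.9]
118 2 [478.2 -58.8] [476.6 -59.6] [479.7 -58.1]
126 4 [481.1 -59. ] [477.9 -60.9] [484.2 -56.8]
134 5 [495.  -66.7] [490.9 -69.3] [502.5 -64.5]
142 6 [502.6 -66.2] [492. -70.] [516.  -55.8]
150 5 [508.  -69.2] [500.4 -73.8] [518.3 -65. ]
158 3 [515.5 -73.7] [510.  -74.9] [520.5 -72.4]
166 19 [525.3 -70.6] [511.  -77.1] [532.9 -60. ]
174 31 [526.3 -70.3] [519.3 -78.7] [532.1 -58.9]
[-9.4900e-02  3.3510e-01  2.0718e+00  5.0000e-04  7.3570e-01  2.8860e-01] 22.0
```

The closed fingertips show at z of about 80 in the picture, well above the knob, although the TCP reads 64. The picture disagrees with the stated tip reach, so I'll reopen partway, lower in steps and check each one by camera.

Call:
{"op": "carry_out", "data": {"increments": [[[0, 0, 0, 0, 0, 0], [0, 0, 0, 0, 0, 0], [0, 0, 0, 0, 0, 0], [0, 0.001, 0.025, 0, 0, 0], [0, 0.001, 0.05, 0, 0, 0]]], "hand": 0.5}}

```text
clock: 4.67
eef_pos: [473.4, -43.6, 43.5]
tcp_rot: [3.141, -0.0, 1.187]
contact_force: [-0.3, 0.2, 0.7]
opening: 0.503
```

```bash
cat >> h.py <<'E'
def look(name,v0=130,v1=250,u0=150,u1=320,cam='scene',s=4.6):
    f=optics.grab_frame(cam); cv2.imwrite(f'pics/{name}.png',cv2.resize(f['img'][v0:v1,u0:u1],None,fx=s,fy=s,interpolation=cv2.INTER_CUBIC)[:,:,::-1]); return f
E
python3 - <<'E'
from h import *
f=look('s5',150,220,180,260,s=8); inc([472.8,-43.5,60],68)
P=cloud(f)
for v in range(180,208):
    print(v,' '.join(f"{P[v,u,2]:4.0f}" for u in range(202,228)))
E
```

```text
clock 4.72 pos [471.8 -43.4  41.5] rot [-1.7984e+02  3.0000e-02  6.8010e+01] F [-1.4 -0.1 -2.1] T [ 0.01  0.02 -0.03] open 0.498
shift [ 0.0007  0.0023 -0.0462] turn [-0.0026  0.0005  0.0001] len 18.520487092869146
180  155  155  153  151  150  161  172  171  172  170  169  168  168  169  168  164  143  144  142   -1   -2    1   -2   32   30   30
181   99  147  152  152  148  155  164  170  166  167  169  169  171  167  168  134  142  142  141   -1   32   29   31   32   31   29
182   91  144  151  148  146  151  158  163  165  168  166  167  168  168  169  169  137  140  136   30   33   32   31   27   31   30
183    2  137  147  146  146  139  148  154  155  153  144  169  167  165  169  167  135  137  137  134   32   32   29   30   31   30
184   -0   90  143  145  144   85   89  139  130  129  130  166  166  168  166  166  168  135  133  130   31   34   31   31   29   30
185   -2   89  136  140  141  140  131  126  131  132  131  160  166  167  167  166  167  131  129  128  163   29   33   30  835   31
186    1   80  132  140  141  139  133  132  132  133  131  155  165  165  164  1
[... 2166 characters left out ...]
   41   39   38   37   35   35
203   33   31   32   55   57   60   56   56   54   76   81  108  110   90   87   83   83   83   83   72   39   35   34   31   19   33
204   34   29   31   47   56   57   53   53   53   71   79   77   84   83   82   82   81   79   80   67   29   29   31   30   32   28
205   30   29   35   30   50   50   51   48   49   47   77   73   78   82   80   75   76   77   78   65   32   31   32   30   31   22
206   30   32   30   33   45   48   47   45   44   43   73   71   72   77   76   72   73   69   33   31   31   33   32   31   31   29
207   30   29   31   29   31   45   41   44   41   32   36   66   66   75   74   34   31   28   32   31   33   27   30   32   33   31
```

View pics/s5.png

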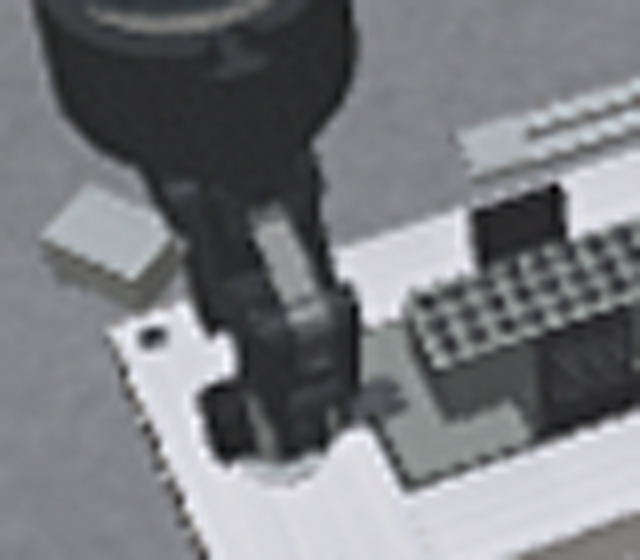

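Call:
{"op": "carry_out", "data": {"increments": [[[0, 0.002, 0.02, 0, 0, 0], [0, 0.002, 0.035, 0, 0, 0], [0, 0.002, 0.035, 0, 0, 0]]]}}

```text
clock: 4.97
eef_pos: [472.6, -43.7, 28.4]
tcp_rot: [-3.138, 0.001, 1.187]
contact_force: [-0.1, -0.0, 0.0]
opening: 0.504
```

```bash
python3 - <<'E'
from h import *
f=look('s6',150,220,180,260,s=8); inc([472.8,-43.5,30],68)
P=cloud(f)
for v in range(198,214):
    print(v,' '.join(f"{P[v,u,2]:4.0f}" for u in range(202,228)))
E
```

```text
clock 5.02 pos [472.8 -43.7  29. ] rot [-1.7984e+02  3.0000e-02  6.8010e+01] F [-0.1  0.2  0.6] T [ 0.04  0.01 -0.01] open 0.5
shift [ 0.0005 -0.0003 -0.0026] turn [-0.0027  0.0005  0.0001] len 1.064998065924059
198   29   33   31   66   65   61   62   61  105  105  128  140  144  144  143  142  139  141  138  135  134  131  129  128   40   41
199   32   31   61   65   64   61   64   63   99  101  123  135  143  139  140  139  134  134  130  125  129  126  123  122   38   39
200   33   33   60   64   62   63   62   62   95   98  117  128  136  134  134  133  125  125  125  126  125  123  120   37   38   37
201   32   32   29   62   59   61   63   61   96   98  111  124  130  128  129  126  123  124  122  119  116  117  114   37   39   38
202   32   33   30   60   60   61   60   59   93   93  106  116  126  127  125  121  120  119  113  102  103  110  110   38   37   35
203   31   34   34   54   57   59  835   56   55   88  100  112  121  119  118  116  104  103  103  102  102  104  103   30   22   33
204   32   32   33   46   57   54   54   53   50   76   79  105  116  115  115  103 
[... 555 characters left out ...]
   52   31   33   29   32   32
209   31   33   30   31   31   32   33   31   30   32   57   59   59   66   66   62   61   60   60   59   32   30   33   31   30   29
210   30   30   31   31   32   30   32   32   30   32  835   53   54   64   61   60   58   57   56   29   28   32   32   33   30   31
211   31   33   31   28   31   30   31   31   33   34   31   50   51   57   60   54   33   32   32   32   31   32   32   33   30   32
212   26   33   32   32   31   33   31   31   31   30   29   27   49   33   34   28   29   34   33   33   31   30   31   30   32   33
213   17   31   33   31   31   33   33   30   33   31   33   33   31   33   32   30   29   30   30   32   29   34   31   32   34   32
```

View pics/s6.png

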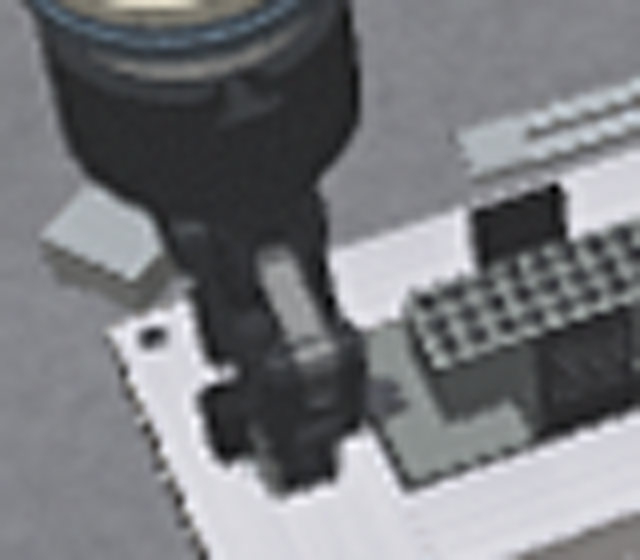

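The far finger stands in front of the knob with its tip at about z 50, straddling the bar. Closing now.

Call:
{"op": "carry_out", "data": {"increments": [[[0, 0, 0, 0, 0, 0], [0, 0, 0, 0, 0, 0], [0, 0, 0, 0, 0, 0], [0, 0, 0, 0, 0, 0]]], "hand": 1, "squeeze": 40}}

```text
clock: 5.35
eef_pos: [472.1, -43.2, 30.2]
tcp_rot: [-3.138, 0.0, 1.187]
contact_force: [-5.8, 4.5, 8.7]
opening: 0.149
```

```bash
python3 - <<'E'
from h import *
inc([472.8,-43.5,30],68)
E
```

```text
clock 5.35 pos [472.1 -43.2  30.2] rot [-1.7979e+02  1.0000e-02  6.7990e+01] F [-5.8  4.5  8.7] T [0.66 0.89 0.05] open 0.149
shift [0.     0.002  0.0005] turn [-0.0036  0.0002 -0.0002] len 0.8164190797741264
```

Call:
{"op": "carry_out", "data": {"increments": [[[0, 0, 0, 0, 0, -0.1], [0, 0, 0, 0, 0, -0.2], [0, 0, 0, 0, 0, -0.3], [0, 0, 0, 0, 0, -0.4], [0, 0, 0, 0, 0, -0.5]]]}}

```text
clock: 5.77
eef_pos: [472.6, -43.2, 30.2]
tcp_rot: [-3.139, -0.002, 1.715]
contact_force: [-4.2, 3.8, 4.5]
opening: 0.15
```

```bash
python3 - <<'E'
from h import *
inc([472.8,-43.5,30],68+82)
E
```

```text
clock 5.77 pos [472.6 -43.2  30.2] rot [-1.7987e+02 -9.0000e-02  9.8270e+01] F [-4.2  3.8  4.5] T [ 0.67  0.53 -0.1 ] open 0.15
shift [-0.0008  0.0005  0.0005] turn [-0.0013 -0.0024 -0.8621] len 0.43547816024142844
```

Call:
{"op": "carry_out", "data": {"increments": [[[0, 0, 0, 0, 0, -0.1], [0, 0, 0, 0, 0, -0.2], [0, 0, 0, 0, 0, -0.3], [0, 0, 0, 0, 0, -0.4], [0, 0, 0, 0, 0, -0.5]]]}}

```text
clock: 6.18
eef_pos: [473.0, -43.0, 30.2]
tcp_rot: [-3.141, -0.002, 2.239]
contact_force: [-2.0, 5.6, 2.7]
opening: 0.153
```

Call:
{"op": "carry_out", "data": {"increments": [[[0, 0, 0, 0, 0, -0.1], [0, 0, 0, 0, 0, -0.2], [0, 0, 0, 0, 0, -0.3], [0, 0, 0, 0, 0, -0.36], [0, 0, 0, 0, 0, -0.36]]]}}

```text
clock: 6.6
eef_pos: [473.3, -42.8, 30.2]
tcp_rot: [3.141, -0.002, 2.615]
contact_force: [-2.9, 9.2, 1.9]
opening: 0.155
```

```bash
python3 - <<'E'
from h import *
inc([472.8,-43.5,30],68+83)
look('s7',150,220,180,260,s=8); inc([472.8,-43.5,30],68+83)
E
```

```text
clock 6.6 pos [473.3 -42.8  30.2] rot [ 1.7994e+02 -1.1000e-01  1.4980e+02] F [-2.9  9.2  1.9] T [1.51 0.09 0.04] open 0.155
shift [ 0.     -0.0022  0.0006] turn [ 0.001  -0.0019 -0.02  ] len 0.901173350635346
clock 6.65 pos [473.3 -42.8  30.2] rot [ 1.7994e+02 -1.1000e-01  1.4963e+02] F [-1.8  8.7  1.9] T [1.52 0.08 0.01] open 0.151
shift [ 0.0001 -0.0022  0.0006] turn [ 0.001  -0.0018 -0.0228] len 0.9248239159411029
```

View pics/s7.png

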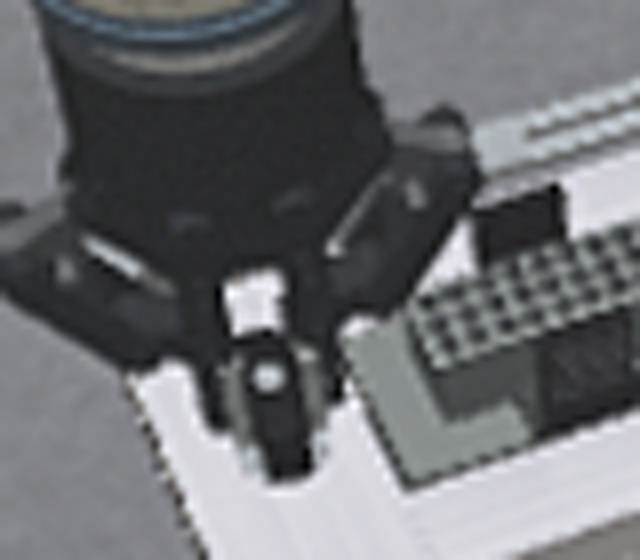

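Call:
{"op": "carry_out", "data": {"increments": [[[0, 0, 0, 0, 0, -0.03], [0, 0, 0, 0, 0, -0.06], [0, 0, 0, 0, 0, -0.06]]]}}

```text
clock: 6.9
eef_pos: [473.3, -42.7, 30.3]
tcp_rot: [3.14, -0.002, 2.673]
contact_force: [-1.1, 8.0, 2.2]
opening: 0.155
```

```bash
python3 - <<'E'
from h import *
inc([472.8,-43.5,30],68+83)
E
```

```text
clock 6.9 pos [473.3 -42.7  30.3] rot [ 1.7991e+02 -1.2000e-01  1.5315e+02] F [-1.1  8.   2.2] T [ 1.35  0.2  -0.98] open 0.155
shift [ 0.0002 -0.0022  0.0007] turn [ 0.0014 -0.002   0.0358] len 0.9422666708643557
```

Call:
{"op": "carry_out", "data": {"increments": [[[0, 0, 0, 0, 0, 0], [0, 0, 0, 0, 0, 0], [0, 0, 0, 0, 0, 0], [0, 0, -0.05, 0, 0, 0], [0, 0, -0.15, 0, 0, 0]]], "hand": 0.68}}

```text
clock: 7.32
eef_pos: [470.5, -43.7, 87.4]
tcp_rot: [-3.139, -0.008, 2.674]
contact_force: [-0.3, 0.5, 0.2]
opening: 0.322
```

```bash
python3 - <<'E'
from h import *
inc([538,111.3,95],79.4)
E
```

```text
clock 7.32 pos [470.5 -43.7  87.4] rot [-179.83   -0.45  153.22] F [-0.3  0.5  0.2] T [-0.06 -0.01  0.  ] open 0.322
shift [ 0.0241  0.4219 -0.0202] turn [-0.0073 -0.0046  1.2303] len 169.2132710894872
```

Call:
{"op": "carry_out", "data": {"increments": [[[0.004, 0.07, -0.02, 0, 0, 0.11], [0.008, 0.14, -0.02, 0, 0, 0.22], [0.013, 0.22, -0.02, 0, 0, 0.33], [0.017, 0.3, -0.02, 0, 0, 0.44], [0.022, 0.38, -0.02, -0.005, -0.005, 0.55]]]}}

```text
clock: 7.73
eef_pos: [535.1, 97.1, 98.3]
tcp_rot: [3.135, 0.003, 2.092]
contact_force: [1.1, 0.4, 0.9]
opening: 0.324
```

```bash
python3 - <<'E'
from h import *
look('s8',150,220,180,280,s=7.8)
inc([538,111.3,95],79.4)
E
```

```text
clock 7.78 pos [537.9 101.5  98.7] rot [1.7936e+02 1.6000e-01 1.1914e+02] F [2.  4.  0.8] T [ 0.12 -0.09  0.03] open 0.321
shift [0.0214 0.0121 0.0093] turn [ 0.0111 -0.0012  0.6623] len 10.500355977959343
```

View pics/s8.png

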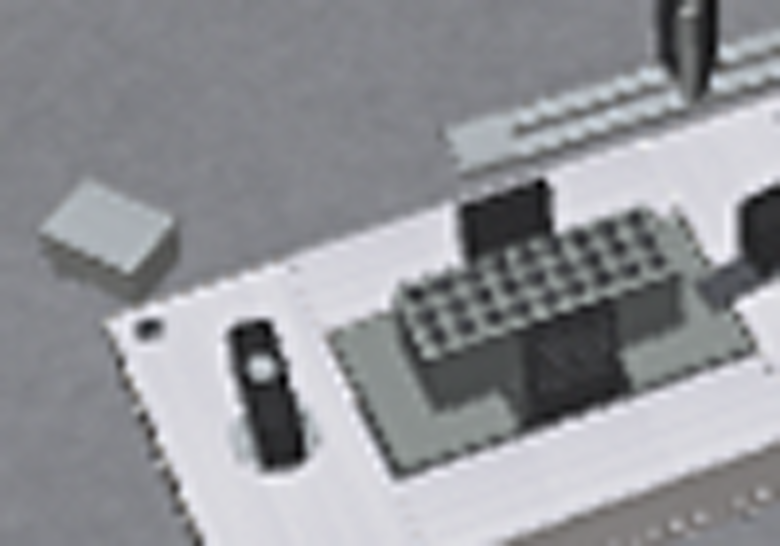

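The right knob's bar now lies crosswise and its tab is off the cassette. On to the left knob.

Call:
{"op": "carry_out", "data": {"increments": [[[0.021, 0.012, 0.009, 0.002, 0, 0.11], [0.021, 0.012, 0.009, 0.005, 0, 0.22], [0.021, 0.012, 0.009, 0.008, 0, 0.33], [0.021, 0.012, 0.009, 0.01, 0, 0.44], [0.021, 0.012, 0.009, 0.01, 0, 0.55]]], "hand": 0.4}}

```text
clock: 8.2
eef_pos: [534.2, 105.5, 94.3]
tcp_rot: [-3.138, 0.002, 1.517]
contact_force: [-0.4, 1.1, 0.5]
opening: 0.599
```

```bash
python3 - <<'E'
from h import *
optics.grab_frame('scene'); inc([538,111.3,60],79.4)
E
```

```text
clock 8.25 pos [534.2 105.4  94.3] rot [-1.798e+02  1.300e-01  8.643e+01] F [-0.2  0.  -0. ] T [-0.03  0.06  0.02] open 0.6
shift [0.0154 0.0088 0.0856] turn [-0.0033  0.0023  0.1172] len 34.98528164413776
```

Call:
{"op": "carry_out", "data": {"increments": [[[0.015, 0.009, 0.03, -0.003, 0.002, 0.1], [0.015, 0.009, 0.06, -0.003, 0.002, 0.117], [0.015, 0.009, 0.085, -0.003, 0.002, 0.117], [0.015, 0.009, 0.085, -0.003, 0.002, 0.117]]]}}

```text
clock: 8.58
eef_pos: [536.0, 110.7, 57.9]
tcp_rot: [-3.138, 0.002, 1.404]
contact_force: [-1.0, -0.9, -0.2]
opening: 0.597
```

```bash
python3 - <<'E'
from h import *
look('s9',130,210,210,310,s=7.5);inc([538,111.3,29.5],79.4)
E
```

```text
clock 8.63 pos [536.5 110.8  58.8] rot [-1.7981e+02  8.0000e-02  8.0380e+01] F [1.5 0.8 0.7] T [0.05 0.06 0.05] open 0.603
shift [0.002  0.0036 0.0732] turn [-0.0032  0.0014  0.0163] len 29.334181585808516
```

View pics/s9.png

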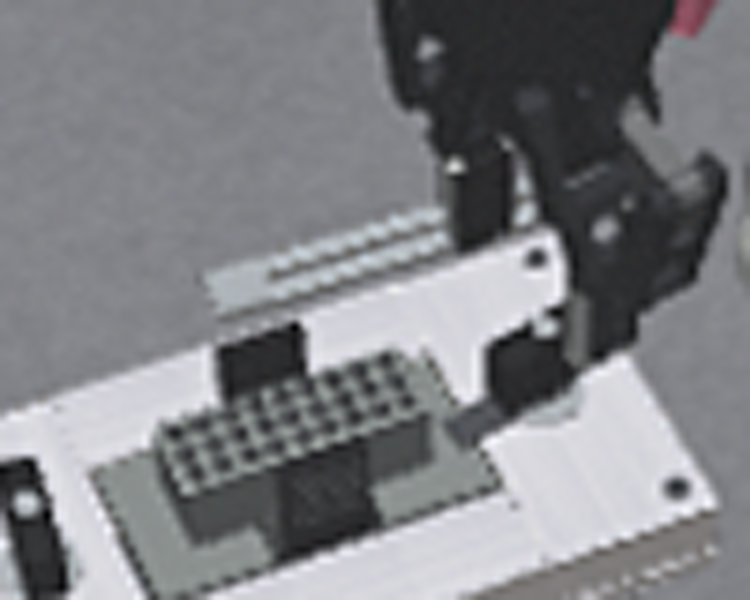

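Call:
{"op": "carry_out", "data": {"increments": [[[0.002, 0.0036, 0.03, -0.003, 0.001, 0.016], [0.002, 0.0036, 0.06, -0.003, 0.001, 0.016], [0.002, 0.0036, 0.073, -0.003, 0.001, 0.016], [0.002, 0.0036, 0.073, -0.003, 0.001, 0.016]]]}}

```text
clock: 8.97
eef_pos: [538.3, 111.5, 29.7]
tcp_rot: [3.141, 0.0, 1.384]
contact_force: [-1.1, 0.0, 1.5]
opening: 0.604
```

```bash
python3 - <<'E'
from h import *
look('s10',130,210,210,310,s=7.5);inc([538,111.3,29.5],79.4)
E
```

```text
clock 9.02 pos [538.8 111.6  30.4] rot [ 1.7993e+02 -1.0000e-02  7.9290e+01] F [ 0.2 -0.2 -0.2] T [ 0.01  0.02 -0.07] open 0.602
shift [-0.0011 -0.0018  0.0023] turn [ 0.0011 -0.0002 -0.0018] len 1.247316074668593
```

View pics/s10.png

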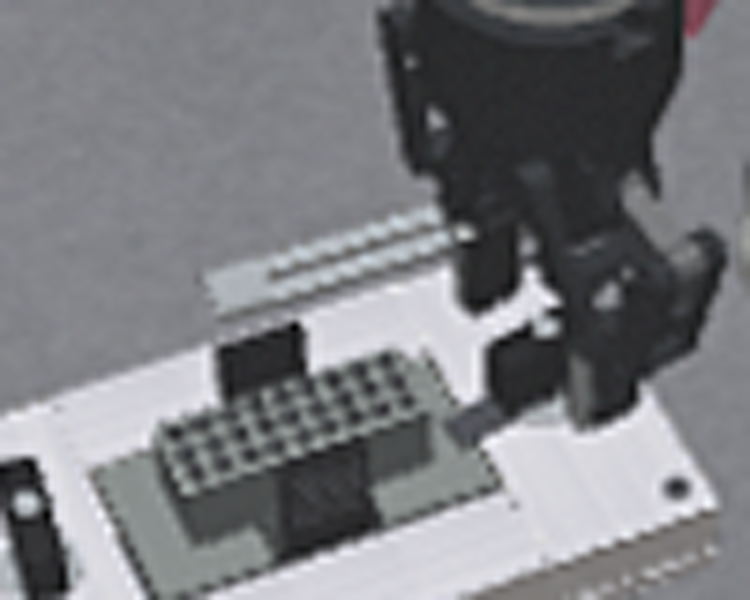

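The fingers straddle the left knob, visible at (525,365) between them. Closing.

Call:
{"op": "carry_out", "data": {"increments": [[[-0.001, -0.002, 0.001, 0, 0, 0], [-0.001, -0.002, 0.001, 0, 0, 0], [-0.001, -0.002, 0.001, 0, 0, 0], [-0.001, -0.002, 0.001, 0, 0, 0], [-0.001, -0.002, 0.001, 0, 0, 0]]], "hand": 1}}

```text
clock: 9.43
eef_pos: [537.6, 111.8, 31.3]
tcp_rot: [3.141, -0.001, 1.383]
contact_force: [-6.2, 1.9, 8.2]
opening: 0.153
```

Call:
{"op": "carry_out", "data": {"increments": [[[0, 0, 0, 0, 0, -0.1], [0, 0, 0, 0, 0, -0.2], [0, 0, 0, 0, 0, -0.3], [0, 0, 0, 0, 0, -0.4], [0, 0, 0, 0, 0, -0.5]]]}}

```text
clock: 9.85
eef_pos: [538.0, 111.9, 31.3]
tcp_rot: [3.139, -0.0, 1.911]
contact_force: [-3.9, 2.5, 5.8]
opening: 0.15
```

```bash
python3 - <<'E'
from h import *
inc([538,111.3,29.5],150.3)
E
```

```text
clock 9.85 pos [538.  111.9  31.3] rot [ 1.7988e+02 -1.0000e-02  1.0951e+02] F [-3.9  2.5  5.8] T [ 0.41  0.7  -0.08] open 0.15
shift [-0.0014 -0.0005  0.0045] turn [ 0.002   0.0007 -0.6798] len 1.9080942188538366
```

Call:
{"op": "carry_out", "data": {"increments": [[[0, 0, 0, 0, 0, -0.1], [0, 0, 0, 0, 0, -0.2], [0, 0, 0, 0, 0, -0.3], [0, 0, 0, 0, 0, -0.4], [0, 0, 0, 0, 0, -0.5]]]}}

```text
clock: 10.27
eef_pos: [538.3, 112.1, 31.3]
tcp_rot: [3.139, 0.001, 2.435]
contact_force: [-2.8, 4.8, 5.1]
opening: 0.156
```

Call:
{"op": "carry_out", "data": {"increments": [[[0, 0, 0, 0, 0, -0.1], [0, 0, 0, 0, 0, -0.18], [0, 0, 0, 0, 0, -0.23], [0, 0, 0, 0, 0, -0.23]]]}}

```text
clock: 10.6
eef_pos: [538.4, 112.3, 31.3]
tcp_rot: [3.139, 0.002, 2.671]
contact_force: [-4.1, 4.5, 6.1]
opening: 0.154
```

```bash
python3 - <<'E'
from h import *
inc([538,111.3,29.5],150.3)
look('s11',130,210,210,310,s=7.5)
E
```

```text
clock 10.6 pos [538.4 112.3  31.3] rot [1.7984e+02 9.0000e-02 1.5305e+02] F [-4.1  4.5  6.1] T [ 0.83  0.67 -0.97] open 0.154
shift [-0.0002 -0.0027  0.0045] turn [0.0027 0.0015 0.0459] len 2.103270718241551
```

View pics/s11.png

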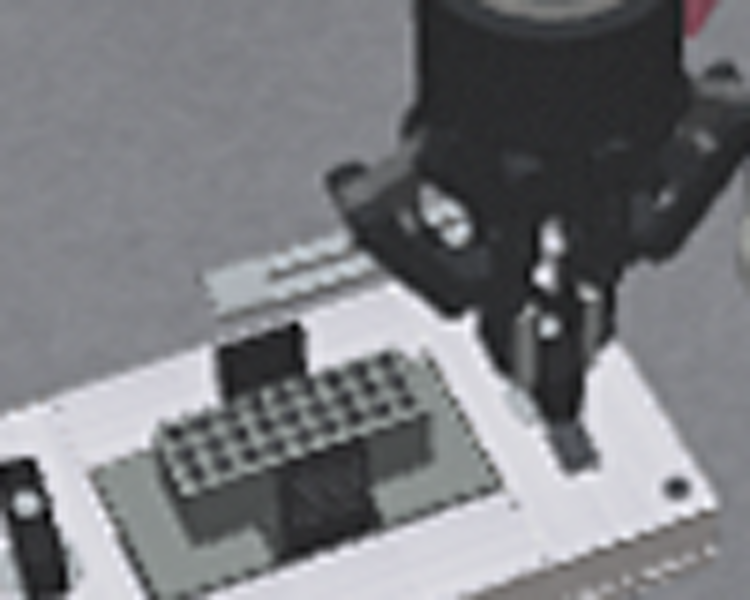

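The left tab points crosswise at (570,445), clear of the cassette. The moment of -0.97 N m shows it is at its stop, so I'll release and lift.

Call:
{"op": "carry_out", "data": {"increments": [[[0, 0, 0, 0, 0, 0], [0, 0, 0, 0, 0, 0], [0, 0, 0, 0, 0, 0], [0, 0, -0.05, 0, 0, 0], [0, 0, -0.15, 0, 0, 0]]], "hand": 0.68}}

```text
clock: 11.07
eef_pos: [535.2, 110.7, 87.4]
tcp_rot: [-3.138, -0.004, 2.671]
contact_force: [0.2, 0.2, -0.6]
opening: 0.318
```

```bash
python3 - <<'E'
from h import *
look('s12',130,210,210,310,s=7.5)
inc([505.4,33.9,110],67.2)
E
```

```text
clock 11.12 pos [540.7 111.8  96.8] rot [179.77   0.34 153.02] F [4.  0.9 6.3] T [ 0.05 -0.15 -0.1 ] open 0.318
shift [-0.0099 -0.2136 -0.0339] turn [0.0074 0.0016 1.4303] len 86.5941904633837
```

Call:
{"op": "carry_out", "data": {"increments": [[[-0.002, -0.04, -0.04, 0, 0, 0.11], [-0.004, -0.08, -0.06, 0, 0, 0.22], [-0.006, -0.13, -0.06, 0, 0, 0.33], [-0.008, -0.17, -0.06, 0, 0, 0.44], [-0.01, -0.21, -0.06, 0, 0, 0.55]]], "hand": 0.3}}

```text
clock: 11.53
eef_pos: [503.8, 34.0, 114.9]
tcp_rot: [3.138, 0.002, 2.089]
contact_force: [1.3, 0.4, -0.3]
opening: 0.7
```

Call:
{"op": "carry_out", "data": {"increments": [[[0, 0, 0, 0, 0, 0.11], [0, 0, 0, 0, 0, 0.22], [0, 0, 0, 0, 0, 0.33], [0, 0, 0, 0, 0, 0.44], [0, 0, 0, 0, 0, 0.55]]], "hand": 0.1}}

```text
clock: 11.95
eef_pos: [504.1, 34.6, 114.6]
tcp_rot: [3.138, -0.0, 1.513]
contact_force: [-0.1, 0.9, -0.8]
opening: 0.899
```

```bash
python3 - <<'E'
from h import *
look('s13',120,240,170,330,s=5)
inc([505.4,33.9,110],67.2)
E
```

```text
clock 12.0 pos [504.1  34.6 114.6] rot [ 1.798e+02 -2.000e-02  8.621e+01] F [-0.3 -0.9 -0. ] T [-0.01  0.02  0.02] open 0.899
shift [-0.0016  0.0034  0.0115] turn [ 0.0032 -0.0009  0.3168] len 4.850470895631534
```

View pics/s13.png

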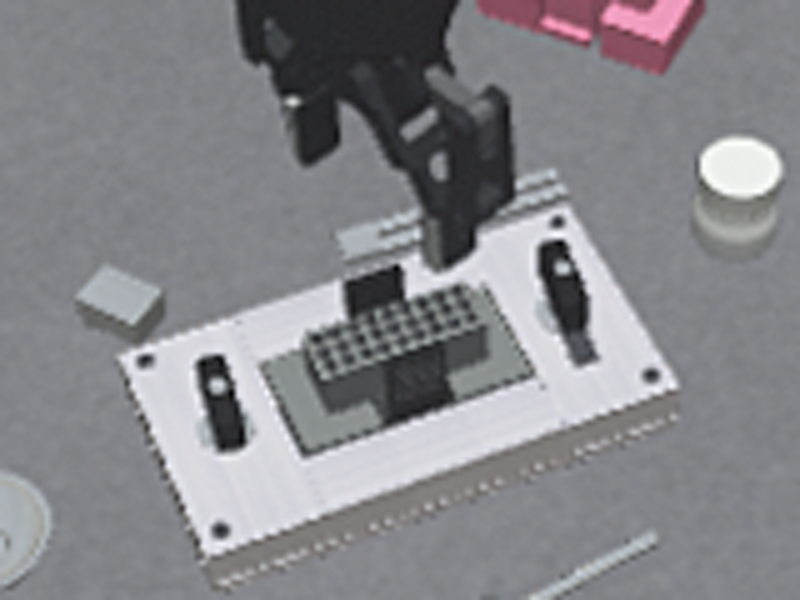

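```bash
python3 - <<'E'
from h import *
f=optics.grab_frame('scene');P=cloud(f)
for nm,k0 in (("L",(538,111.3)),("R",(472.9,-43.5))):
    q=(np.hypot(P[...,0]-k0[0],P[...,1]-k0[1])<28)&(P[...,2]>59)&(P[...,2]<67)
    X=P[q]; w,v=np.linalg.eigh(np.cov(X[:,:2].T)); print(nm,len(X),X.mean(0).round(1),(np.degrees(np.arctan2(v[1,1],v[0,1]))%180).round(1), cv2.minAreaRect(X[:,:2].astype(np.float32)))
E
```

```text
L 77 [538.4 110.1  61.8] 150.1 ((538.5516357421875, 110.16880798339844), (12.942456245422363, 40.26737594604492), 57.924560546875)
R 86 [474.1 -44.4  62. ] 149.2 ((473.59808349609375, -43.7469596862793), (13.43979263305664, 40.68693161010742), 60.97442626953125)
```

Call:
{"op": "carry_out", "data": {"increments": [[[-0.001, 0.003, 0, 0.003, 0, 0.11], [-0.001, 0.003, 0, 0.003, 0, 0.22], [-0.001, 0.003, 0, 0.003, 0, 0.317], [-0.001, 0.003, 0, 0.003, 0, 0.317]]]}}

```text
clock: 12.38
eef_pos: [505.1, 34.3, 114.5]
tcp_rot: [-3.141, -0.001, 1.186]
contact_force: [0.3, -0.8, -0.1]
opening: 0.899
```

```bash
python3 - <<'E'
from h import *
inc([505.4,33.9,55],67.2)
E
```

```text
clock 12.38 pos [505.1  34.3 114.5] rot [-1.7999e+02 -5.0000e-02  6.7970e+01] F [ 0.3 -0.8 -0.1] T [ 0.02  0.03 -0.01] open 0.899
shift [-0.0009  0.001   0.1488] turn [-0.0003 -0.0009  0.0129] len 59.51937431999742
```

Call:
{"op": "carry_out", "data": {"increments": [[[-0.001, 0.001, 0.05, 0, -0.001, 0.012], [-0.001, 0.001, 0.1, 0, -0.001, 0.012], [-0.001, 0.001, 0.14, 0, -0.001, 0.012], [-0.001, 0.001, 0.17, 0, -0.001, 0.012], [-0.001, 0.001, 0.17, 0, -0.001, 0.012]]]}}

```text
clock: 12.8
eef_pos: [503.6, 33.8, 44.5]
tcp_rot: [-3.138, 0.002, 1.181]
contact_force: [0.4, -0.0, 0.1]
opening: 0.905
```

```bash
python3 - <<'E'
from h import *
inc([505.4,33.9,20],67.2)
look('s14',130,220,190,310,s=6.5)
inc([505.4,33.9,20],67.2)
E
```

```text
clock 12.8 pos [503.6  33.8  44.5] rot [-1.7979e+02  1.0000e-01  6.7640e+01] F [ 0.4 -0.   0.1] T [ 0.02  0.03 -0.01] open 0.905
shift [0.002  0.0042 0.0611] turn [-0.0035  0.0017  0.0073] len 24.525842954881284
clock 12.85 pos [504.3  33.9  45.6] rot [-1.7985e+02  7.0000e-02  6.7570e+01] F [ 0.3 -0.1  0.4] T [ 0.03  0.02 -0.01] open 0.898
shift [0.0012 0.0026 0.064 ] turn [-0.0025  0.0012  0.0062] len 25.633892077419834
```

View pics/s14.png

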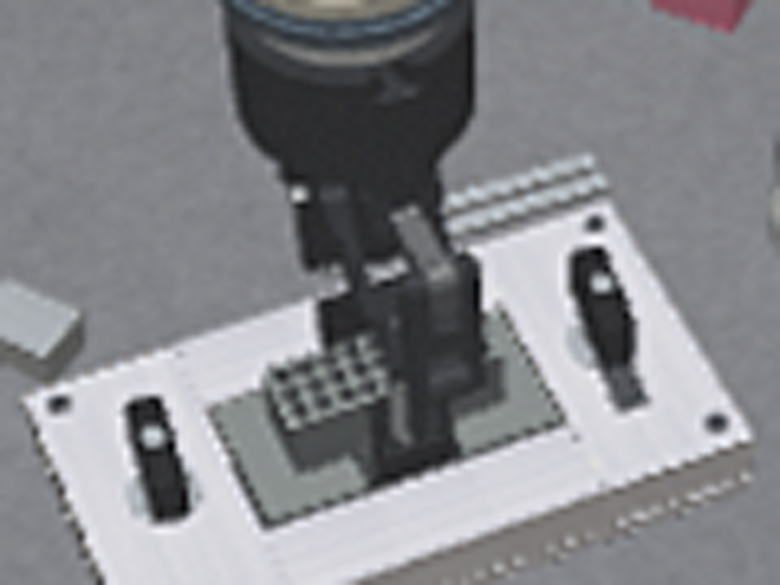

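Call:
{"op": "carry_out", "data": {"increments": [[[0.001, 0.0025, 0.02, -0.0025, 0.001, 0.006], [0.001, 0.0025, 0.04, -0.0025, 0.001, 0.006], [0.001, 0.0025, 0.04, -0.0025, 0.001, 0.006]]]}}

```text
clock: 13.1
eef_pos: [506.0, 33.9, 29.7]
tcp_rot: [3.14, -0.001, 1.169]
contact_force: [0.1, -0.6, 0.0]
opening: 0.901
```

```bash
python3 - <<'E'
from h import *
f=look('s15',130,220,190,310,s=6.5)
inc([505.4,33.9,20],67.2)
P=cloud(f); m=np.zeros(P.shape[:2],bool); m[170:225,230:285]=True
c=np.array([505.4,33.9]); th=np.radians(-22.8); A=np.array([[np.cos(th),-np.sin(th)],[np.sin(th),np.cos(th)]])
L=np.dstack([(P[...,:2]-c)@A,P[...,2:]])
X=L[(L[...,0]>31)&(L[...,0]<75)&(abs(L[...,1])<30)&(L[...,2]>36)&(L[...,2]<120)]
for z in range(38,110,6):
    q=X[abs(X[:,2]-z)<3]
    if len(q): print(z,len(q),q[:,:2].min(0).round(1),q[:,:2].max(0).round(1))
E
```

```text
clock 13.15 pos [506.   33.9  30.1] rot [ 1.7992e+02 -3.0000e-02  6.6990e+01] F [-0.7 -0.   0.5] T [ 0.01 -0.02  0.01] open 0.902
shift [-0.0006 -0.0013  0.0254] turn [ 0.0014 -0.0005 -0.0036] len 10.158523910655221
56 1 [44.3 -6.9] [44.3 -6.9]
62 5 [45.5 -9.7] [51.   9.7]
68 20 [ 38.7 -12.2] [54. 10.]
74 13 [ 44.9 -11.2] [54.4  4.1]
80 15 [ 40.8 -11.8] [54.9  4.6]
86 3 [ 42.7 -11.8] [ 45.7 -10.3]
92 2 [ 42.6 -11.6] [46.9 -8.7]
104 15 [ 41.7 -15. ] [70.4  9.6]
```

View pics/s15.png

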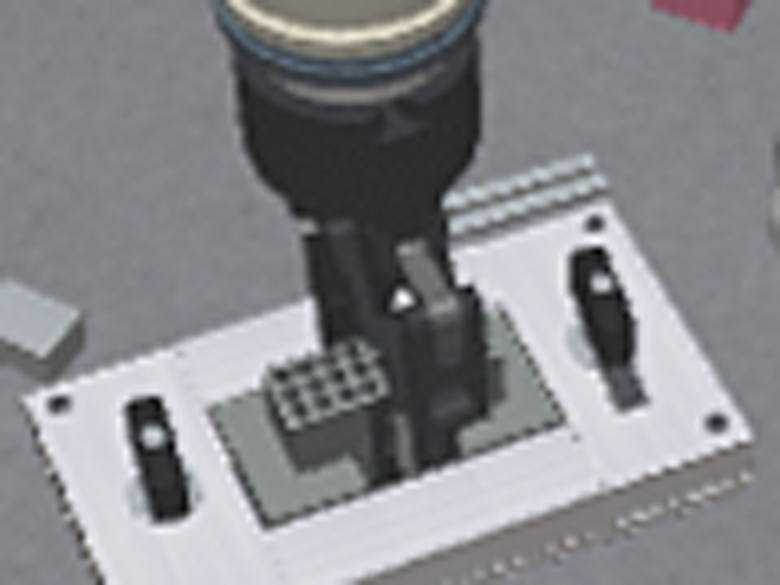

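Call:
{"op": "carry_out", "data": {"increments": [[[-0.0005, -0.0013, 0.012, 0.0014, 0, -0.0036], [-0.0005, -0.0013, 0.024, 0.0014, 0, -0.0036], [-0.0005, -0.0013, 0.024, 0.0014, 0, -0.0036]]]}}

```text
clock: 13.4
eef_pos: [505.4, 33.9, 20.3]
tcp_rot: [-3.142, -0.001, 1.172]
contact_force: [-1.1, -0.6, 0.1]
opening: 0.899
```

Call:
{"op": "carry_out", "data": {"increments": [[[0, 0, 0, 0, 0, 0], [0, 0, 0, 0, 0, 0], [0, 0, 0, 0, 0, 0]]], "hand": 0.28, "squeeze": 45}}

```text
clock: 13.65
eef_pos: [505.9, 34.0, 21.1]
tcp_rot: [3.141, -0.001, 1.172]
contact_force: [0.4, 0.5, -0.8]
opening: 0.717
```

```bash
python3 - <<'E'
from h import *
inc([505.4,33.9,20],67.2)
f=look('s16',130,220,190,310,s=6.5)
inc([505.4,33.9,20],67.2)
E
```

```text
clock 13.65 pos [505.9  34.   21.1] rot [ 1.7995e+02 -6.0000e-02  6.7150e+01] F [ 0.4  0.5 -0.8] T [-0.05  0.01  0.04] open 0.717
shift [-0.0007 -0.0011  0.0028] turn [ 0.0009 -0.001  -0.0009] len 1.2284390452623484
clock 13.7 pos [505.9  34.   21.1] rot [ 1.7995e+02 -6.0000e-02  6.7150e+01] F [-0.4  0.2  0.5] T [-0.01  0.04  0.02] open 0.721
shift [-0.0007 -0.0011  0.0027] turn [ 0.0009 -0.001  -0.0009] len 1.2082005441084513
```

View pics/s16.png

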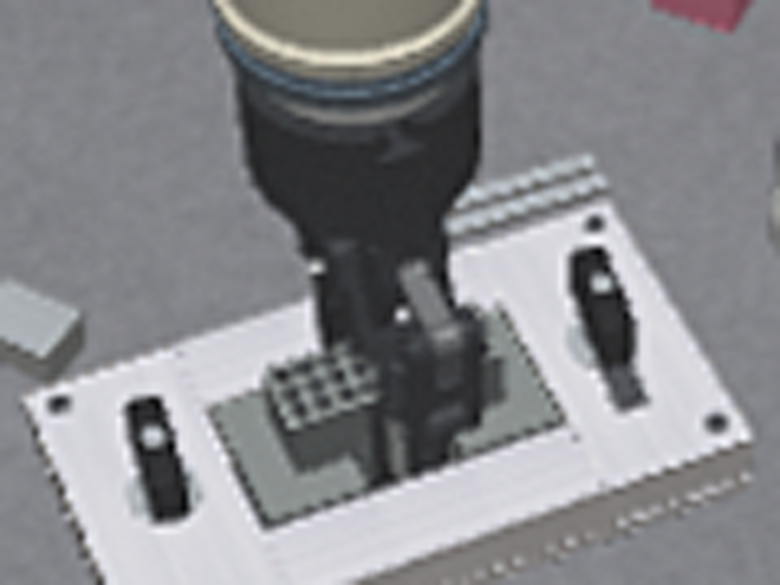

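Call:
{"op": "carry_out", "data": {"increments": [[[-0.0007, -0.001, 0.002, 0.001, -0.001, -0.001], [-0.0007, -0.001, 0.002, 0.001, -0.001, -0.001]]]}}

```text
clock: 13.87
eef_pos: [505.3, 33.9, 20.1]
tcp_rot: [-3.141, 0.0, 1.173]
contact_force: [-0.4, -0.4, -0.1]
opening: 0.718
```

Call:
{"op": "carry_out", "data": {"increments": [[[0, 0, 0, 0, 0, 0], [0, 0, 0, 0, 0, 0], [0, 0, 0, 0, 0, 0], [0, 0, 0, 0, 0, 0], [0, 0, 0, 0, 0, 0]]], "hand": 1, "squeeze": 45}}

```text
clock: 14.28
eef_pos: [504.7, 34.1, 21.3]
tcp_rot: [-3.14, 0.0, 1.173]
contact_force: [-7.3, 1.5, 21.2]
opening: 0.45
```

```bash
python3 - <<'E'
from h import *
inc([505.4,33.9,20],67.2)
f=look('s17',130,220,190,310,s=6.5)
inc([505.4,33.9,20],67.2)
E
```

```text
clock 14.28 pos [504.7  34.1  21.3] rot [-1.7992e+02  1.0000e-02  6.7190e+01] F [-7.3  1.5 21.2] T [0.39 1.3  0.01] open 0.45
shift [0.0001 0.0017 0.0033] turn [-0.0014  0.0001 -0.0002] len 1.500826473745564
clock 14.33 pos [504.7  34.1  21.3] rot [-1.7992e+02  1.0000e-02  6.7190e+01] F [-8.   2.2 21.3] T [0.37 1.32 0.04] open 0.45
shift [0.0001 0.0018 0.0033] turn [-0.0014  0.0002 -0.0002] len 1.503341718771079
```

View pics/s17.png

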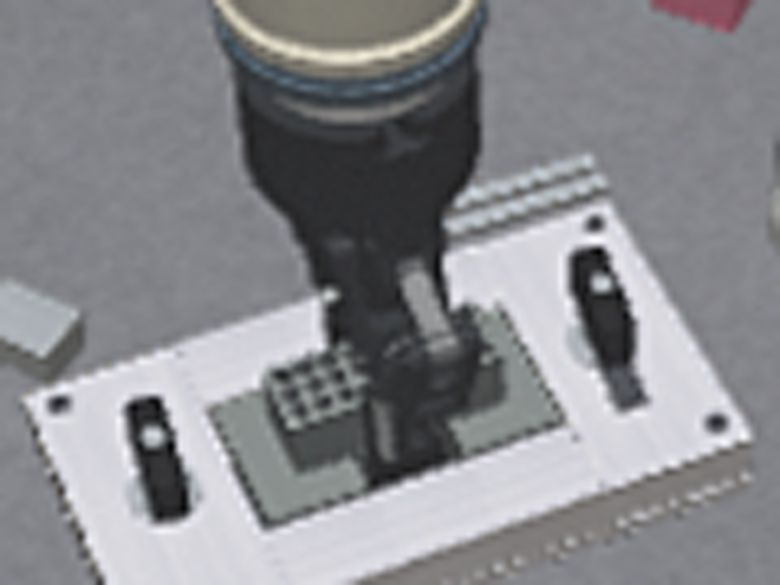

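Opening is 0.45. At the scale seen on the 14 mm bar (0.15) that is about 42 mm, so both catches are home. I'll start with a gentle lift.

Call:
{"op": "carry_out", "data": {"increments": [[[0, 0, -0.004, 0, 0, 0], [0, 0, -0.008, 0, 0, 0], [0, 0, -0.012, 0, 0, 0], [0, 0, -0.016, 0, 0, 0], [0, 0, -0.02, 0, 0, 0]]]}}

```text
clock: 14.75
eef_pos: [505.1, 33.8, 28.0]
tcp_rot: [-3.141, 0.0, 1.173]
contact_force: [0.0, -0.2, -3.4]
opening: 0.441
```

```bash
python3 - <<'E'
from h import *
inc([505.4,33.9,20],67.2)
f=look('s18',130,220,190,310,s=6.5)
inc([505.4,33.9,20],67.2)
E
```

```text
clock 14.75 pos [505.1  33.8  28. ] rot [-1.7995e+02  2.0000e-02  6.7200e+01] F [ 0.  -0.2 -3.4] T [ 0.05  0.01 -0.03] open 0.441
shift [0.0004 0.0005 0.02  ] turn [-0.0008  0.0003  0.0001] len 8.00787514505076
clock 14.8 pos [505.4  33.8  28.3] rot [-1.7998e+02  1.0000e-02  6.7200e+01] F [-0.4  0.4 -3. ] T [-0.01 -0.02 -0.03] open 0.441
shift [0.0002 0.     0.0208] turn [-0.0004  0.0001 -0.    ] len 8.3076234664853
```

View pics/s18.png

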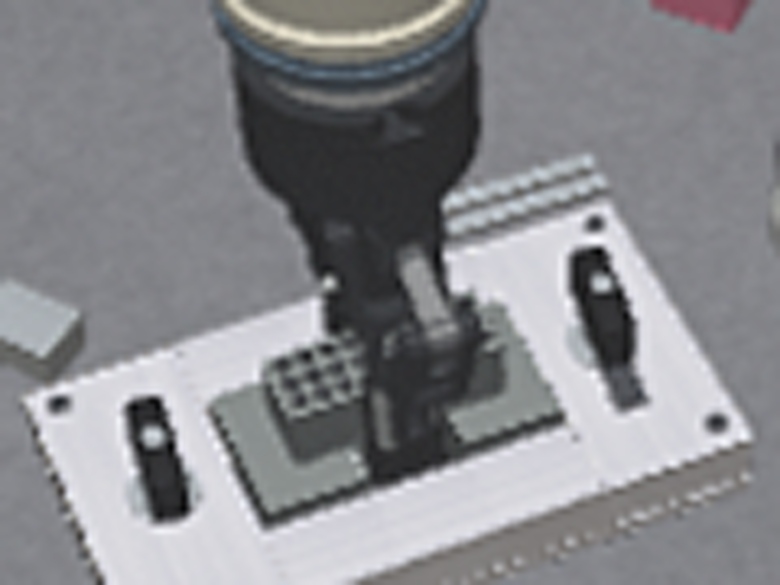

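The cassette has risen about 8 mm with a load of about 3 N, which matches its weight. Continuing straight up, gently.

Call:
{"op": "carry_out", "data": {"increments": [[[0, 0, -0.015, 0, 0, 0], [0, 0, -0.03, 0, 0, 0], [0, 0, -0.045, 0, 0, 0], [0, 0, -0.06, 0, 0, 0], [0, 0, -0.07, 0, 0, 0]]]}}

```text
clock: 15.22
eef_pos: [505.8, 33.9, 57.2]
tcp_rot: [3.141, -0.0, 1.173]
contact_force: [1.0, 0.1, -2.9]
opening: 0.437
```

```bash
python3 - <<'E'
from h import *
inc([505.4,33.9,121],67.2)
f=look('s19',110,220,190,310,s=5.4)
inc([505.4,33.9,121],67.2)
E
```

```text
clock 15.22 pos [505.8  33.9  57.2] rot [ 1.7997e+02 -2.0000e-02  6.7210e+01] F [ 1.   0.1 -2.9] T [-0.04  0.02  0.  ] open 0.437
shift [-0.0002 -0.0008 -0.1595] turn [ 0.0005 -0.0003  0.0001] len 63.82078917823768
clock 15.27 pos [506.1  33.9  57.7] rot [ 1.7993e+02 -4.0000e-02  6.7200e+01] F [ 0.4  1.  -1.6] T [-0.02 -0.01  0.07] open 0.437
shift [-0.0006 -0.0014 -0.1584] turn [ 0.0012 -0.0007  0.0001] len 63.34704300309218
```

View pics/s19.png

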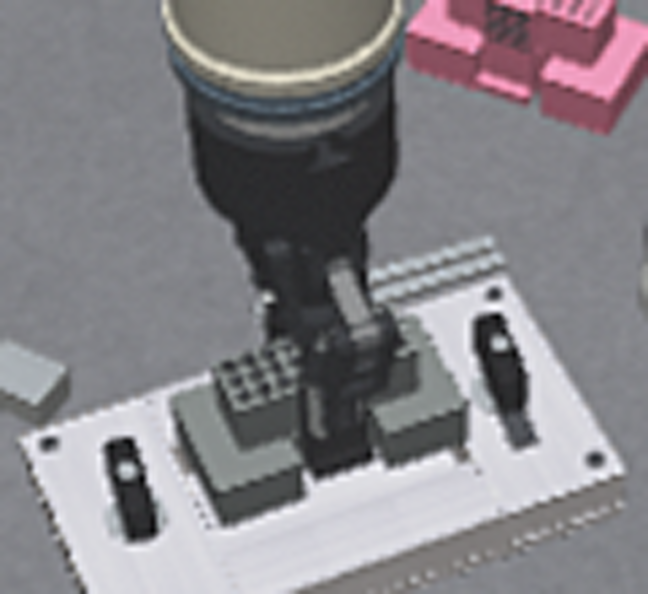

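```bash
cat >> h.py <<'E'
def casz(f,zlo,zhi):
    P=cloud(f); c=np.array([505.4,33.9]); th=np.radians(-22.8); A=np.array([[np.cos(th),-np.sin(th)],[np.sin(th),np.cos(th)]])
    L=np.dstack([(P[...,:2]-c)@A,P[...,2:]])
    # plane fit of flange top: |x|<26, 43<|y|<55
    m=(abs(L[...,0])<28)&(abs(L[...,1])>42)&(abs(L[...,1])<58)&(L[...,2]>zlo)&(L[...,2]<zhi)
    X=L[m]; med=np.median(X[:,2]); 
    for _ in range(4):
        k=abs(X[:,2]-med)<4; med=np.median(X[k,2])
    for sgn in (-1,1):
        q=X[k&(X[:,1]*sgn>0)]; print("end",sgn,len(q),"z",np.median(q[:,2]).round(1),q.min(0).round(1),q.max(0).round(1))
    q=X[k]; a=np.linalg.lstsq(np.c_[q[:,:2],np.ones(len(q))],q[:,2],rcond=None)[0]; print("plane slopes deg",np.degrees(a[:2]).round(2),"z0",a[2].round(1))
    b=L[(abs(L[...,0])<14)&(abs(L[...,1])<40)&(abs(L[...,1])>18)&(L[...,2]>med+8)&(L[...,2]<med+35)]; h,e=np.histogram(b[:,2],np.arange(med+8,med+36,2)); print("block top ~",e[h.argmax()]+1,len(b))
E
python3 - <<'E'
from h import *
f=optics.grab_frame('scene'); casz(f,60,85)
inc([505.4,33.9,121],67.2)
E
```

```text
end -1 126 z 68.9 [-26.8 -56.3  65.1] [ 28.  -42.6  71.6]
end 1 87 z 68.9 [-27.   42.1  66.9] [27.9 56.2 71.7]
plane slopes deg [0.21 0.02] z0 68.9
block top ~ 97.90422600776093 139
clock 15.32 pos [506.   33.9  57.2] rot [ 1.7993e+02 -4.0000e-02  6.7210e+01] F [-0.8  0.3 -2.3] T [ 0.05  0.03 -0.04] open 0.439
shift [-0.0005 -0.0013 -0.1596] turn [ 0.0012 -0.0006  0.0001] len 63.8504278606394
```

Level to within 0.2 degrees, with the block top at 98 (36 mm up), the same as the tool's rise, so there is no slip. Lifting the rest.

Call:
{"op": "carry_out", "data": {"increments": [[[0, 0, -0.015, 0, 0, 0], [0, 0, -0.03, 0, 0, 0], [0, 0, -0.045, 0, 0, 0], [0, 0, -0.06, 0, 0, 0], [0, 0, -0.075, 0, 0, 0]]]}}

```text
clock: 15.73
eef_pos: [505.4, 33.9, 86.8]
tcp_rot: [-3.141, 0.0, 1.173]
contact_force: [-0.2, -0.2, -2.7]
opening: 0.437
```

Call:
{"op": "carry_out", "data": {"increments": [[[0, 0, -0.015, 0, 0, 0], [0, 0, -0.03, 0, 0, 0], [0, 0, -0.045, 0, 0, 0], [0, 0, -0.06, 0, 0, 0], [0, 0, -0.073, 0, 0, 0]]]}}

```text
clock: 16.15
eef_pos: [505.4, 33.9, 116.0]
tcp_rot: [-3.141, 0.0, 1.173]
contact_force: [0.0, -0.6, -3.4]
opening: 0.437
```

Call:
{"op": "carry_out", "data": {"increments": [[[0, 0, 0, 0, 0, 0], [0, 0, 0, 0, 0, 0], [0, 0, 0, 0, 0, 0], [0, 0, 0, 0, 0, 0]]]}}

```text
clock: 16.48
eef_pos: [505.0, 33.8, 115.0]
tcp_rot: [-3.141, 0.0, 1.173]
contact_force: [-0.6, 0.3, -3.2]
opening: 0.441
```

```bash
python3 - <<'E'
from h import *
inc([505.4,33.9,121],67.2)
f=look('s20',100,240,170,330,s=4.2); casz(f,115,150)
inc([505.4,33.9,121],67.2)
E
```

```text
clock 16.48 pos [505.   33.8 115. ] rot [-1.7994e+02  2.0000e-02  6.7200e+01] F [-0.6  0.3 -3.2] T [-0.01  0.   -0.05] open 0.441
shift [ 0.0005  0.0008 -0.0151] turn [-0.001   0.0004  0.0001] len 6.037108571014377
end -1 144 z 126.2 [-27.4 -56.5 122.2] [ 28.  -42.  129.8]
end 1 86 z 126.0 [-25.7  42.4 123.7] [ 27.7  56.3 129.3]
plane slopes deg [-0.03  0.07] z0 126.2
block top ~ 155.14213336348053 177
clock 16.53 pos [505.1  33.8 115. ] rot [-1.7994e+02  2.0000e-02  6.7200e+01] F [-0.6  0.1 -3. ] T [ 0.01 -0.05  0.01] open 0.441
shift [ 0.0005  0.0007 -0.0151] turn [-0.001   0.0004  0.0001] len 6.0395638422802485
```

View pics/s20.png

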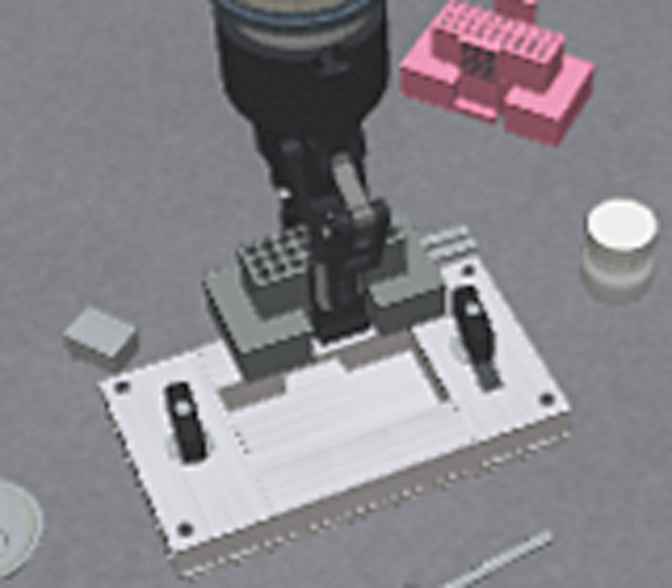

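Call:
{"op": "carry_out", "data": {"increments": [[[0.0003, 0.0005, -0.008, 0, 0, 0], [0.0003, 0.0005, -0.016, 0, 0, 0], [0.0003, 0.0005, -0.016, 0, 0, 0], [0.0003, 0.0005, -0.016, 0, 0, 0]]]}}

```text
clock: 16.87
eef_pos: [505.8, 33.9, 122.0]
tcp_rot: [3.141, -0.0, 1.173]
contact_force: [-0.2, -0.3, -3.7]
opening: 0.435
```

Call:
{"op": "carry_out", "data": {"increments": [[[0, 0, 0, 0, 0, 0], [0, 0, 0, 0, 0, 0], [0, 0, 0, 0, 0, 0], [0, 0, 0, 0, 0, 0]]]}}

```text
clock: 17.2
eef_pos: [505.5, 33.9, 121.7]
tcp_rot: [-3.141, 0.0, 1.173]
contact_force: [-0.7, -0.4, -3.5]
opening: 0.44
```

```bash
python3 - <<'E'
from h import *
f=look('s21',100,240,170,330,s=4.2); casz(f,120,155)
inc([505.4,33.9,121],67.2)
P=cloud(f)
for nm,k0 in (("L",(538,111.3)),("R",(472.9,-43.5))):
    q=(np.hypot(P[...,0]-k0[0],P[...,1]-k0[1])<28)&(P[...,2]>59)&(P[...,2]<67)
    X=P[q]; w,v=np.linalg.eigh(np.cov(X[:,:2].T)); print(nm,len(X),(np.degrees(np.arctan2(v[1,1],v[0,1]))%180).round(1))
E
```

```text
end -1 137 z 133.1 [-27.8 -56.2 129.4] [ 28.  -42.  136.1]
end 1 86 z 133.0 [-25.4  42.  129.1] [ 27.9  56.3 135.5]
plane slopes deg [ 0.44 -0.07] z0 133.0
block top ~ 162.03176991137286 167
clock 17.25 pos [505.5  33.9 121.7] rot [-1.7997e+02  1.0000e-02  6.7210e+01] F [ 0.3 -1.1 -3.1] T [-0.08 -0.03  0.03] open 0.438
shift [-0.0001 -0.0002  0.0016] turn [-0.0005  0.0002  0.0001] len 0.6661014449781687
L 78 151.9
R 90 150.3
```

View pics/s21.png

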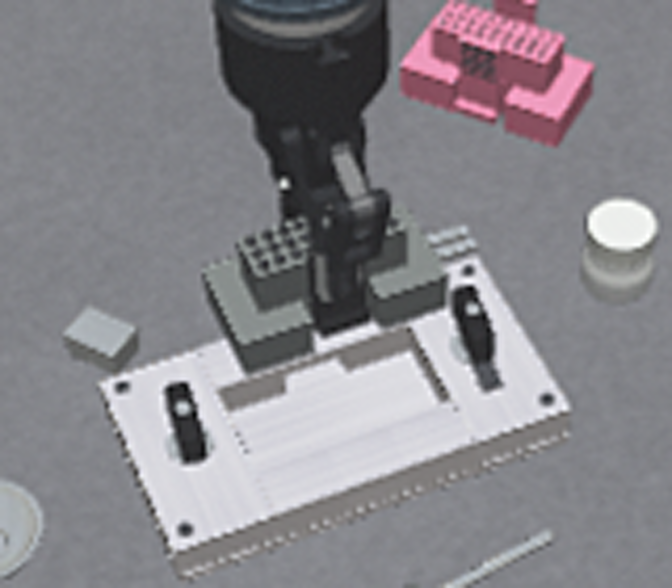

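The cassette hangs level above its empty seat, 100 mm up, and both knobs are crosswise. Handing in.

```bash
python3 -c "
from rig import r
print(r.sign_off())"
```

```text
the job is handed in; nothing more can be done
None
```

The cassette is out of the station, and the gripper is holding it level about 100 mm above its seat by the pinched catches. I turned the right knob first, then the left, each anticlockwise to its stop. I then pinched both catches with 45 N, lifted straight up and handed in at about 17 s.

**Last checks:**
- **Height:** the cassette's block top was at about 162 mm, against 62 mm when seated. The tool rose by the same amount, so the grip did not slip.
- **Level:** the two ends of the cassette read 133.1 and 133.0 mm. The tilt across its width fitted to less than 0.5°, which is within the depth noise.
- **Grip:** the load was a steady 3 N or so. The opening held at 0.44, about 41 mm going by its reading on the 14 mm knob bar, so both catches are home.
- **Knobs:** the bars measured about 85° (left) and 83° (right), against the 83° stop. The wrist moment reached about 1 N m at each stop.
- **Bystanders:** I kept clear of them. In the final picture the jar, the gauge block and the pink look-alike stand where they were. The dish, tweezers and screwdriver show only in part, the strip and weight are outside it, and I did not re-measure any of them.

**What disagreed:** in the camera pictures the fingertips stood about 40 mm higher than the reported TCP and `tip_reach` imply. Because of this my first attempt at the right knob closed above it without touching. I set the gripping heights from the depth pictures after that.

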